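# Open the double-latched lid of a vacuum packer

## Robot

A 7-joint arm with a two-finger parallel gripper is mounted at the origin on the work surface. World frame = base frame: x ahead of the robot, y to its left, z up, the work surface at z = 0. Lengths are in m, angles in rad, forces in N, time in s.
With the tool pointing down it reaches from about 0.425 to 0.825 m from the base axis. Payload 3.6 kg.
Tool frame: the origin (TCP) lies on the mounting face of the last link; the fingertips stand 186 mm ahead of it and the grasp point (between the pads) lies arm.grip_point_offset ahead of it (arm.grip_point_offset is the distance from the TCP to the grasp point, in m); z points along the fingers, y is the direction in which the jaws open and shut (so a half turn about z gives the same grasp; the last joint's range is limited). The gripper opens to 93 mm and grips with 3 to 60 N. Pads are 15 mm wide; open, the fingers measure 128 mm over their backs; the gripper's body (75 mm by 188 mm) begins 65 mm behind the grasp point.
Start: joints at [-1.133, 0.615, -0.013, 1.423, 0.008, 1.103, -0.04], TCP at [0.291, 0.581, 0.405] pointing down, gripper open.
Joint ranges: [-3.12, 3.12], [-0.3, 2.06], [-1.34, 1.32], [0.26, 2.42], [-1.36, 4.5], [0.01, 1.98], [-2.84, 2.84]. Speed limits (rad/s): [2.79, 2.79, 3.14, 3.14, 3.14, 3.14, 3.14].

## Interface

Orientations are given as [roll, pitch, yaw] about the fixed x, y, z axes, in that order (R = Rz(yaw) Ry(pitch) Rx(roll)).
In Python, from station import monitor, optics, arm, models gives the robot as it stands. The module is installed in compiled form; this text tells all that it offers.
- The arm moves only by the tool apply_moves, never from a script. Its argument "motion" is a list of rows, each a list of 5 numbers: the shift along the tool's x, y, z in cm, then the turn about the tool's z in degrees, then the closure, from -1 (fully open) to 1 (shut). A call has 1 to 20 rows; each row is the pose to reach, as a shift and turn from the pose commanded when the call began, along the tool's axes at that moment; what a row does not reach only later rows make up. A row lasts 1/8 s, in which the tool goes at most 62.5 mm and 10.7 degrees, less where a joint would pass 70% of its speed; a pose out of reach is approached as far as the arm can. A call with a gripper value outside its range is refused whole. The fingers move at their own pace and stop on an object; "force" is the grip in N (left out, the last holds). Time passes only in rows, so rows that repeat a pose let the fingers close. It gives the time, the measured TCP pose, the force and the opening at its end, in the units of the state.
- monitor.read_state(): the state, without advancing time (a new reading comes with each control period).
- optics.grab_frame(name): name is "scene" or "top" or "wrist"; returns a dict with "img" (420x560x3 uint8, red, green, blue), "camera_matrix" (3x3 intrinsics, pixels), "origin" and "attitude" of the camera in the world. Camera axes: x right, y up, looking along -z (the intrinsics and any distortion apply to the point x, -y, -z); pixel columns grow to the right and rows downward; lengths in m; the calibration is good to about 2 mm. A picture is of the moment at which its call begins. There is no depth.
- arm.finish_job(): hands the job in, once; it reports no verdict.
Trained networks look in the newest picture that a camera, given by its name, has taken for a name from the list of things; names that differ only in an ending like _2 or _b are one class to them, and where a whole thing is asked for, a point or a joint stands for the part that bears it (a point fixed in the world has none). Each returns a list of dicts, best first, with "conf" (0 to 1); they miss things now and then, are a little off and sometimes report something else, mostly with a low value. They report only what shows in the picture. A call takes as long as a camera call.
- models.boxes_of(camera, query): "position" ([column, row] in pixels, amid what is visible of it).
The state is a dict: "time_s": time; "joints": joint angles; "qd": joint speeds; "effort": joint torques, N m; "position": TCP position; "ee_rot": TCP orientation; "force": force on the tool from outside, world axes, zero at the start; "wrist_torque": the same for the moment, N m; "width": finger opening in m.
Only numpy, scipy, OpenCV 4.12 (cv2) and the standard library are available. Lean on these libraries where they do the work, as an engineer would, in place of code of your own. Each camera call takes 0.05 s, during which the arm holds its last target.

## Task

Open the lid of the countertop vacuum packer: slide its side bolt fully open, raise the lid slightly, as far as the hidden safety catch lets it, and let it stand there; then reach under the raised front lip, find the catch and push it aside to free the lid, and swing the lid up past 50 degrees and leave it standing open. Be gentle: never load the catch, by pushing it or by pulling the lid against it, with more than 35 N, and leave the turntable, bowl and jar where they are.

Things in the scene. Friction and masses are not known exactly. Their poses are not given: they have to be found in the camera images.
- packer: Stainless countertop vacuum packer, fixed to the table. Origin on the table under the housing; x points to its back (away from the robot at yaw 0), y to its left, z up. Housing 260 (x -120 to +140) by 320 (y +-160) by 110 mm high, front face at x = -120. The lid, an 8 mm plate on top (upper face z = 119 when shut), overhangs the front by 30 mm to x = -150.
- lid (a joint): Lid angle in rad: 0 shut, grows as the front rises, 1.2 at most. The hinge is stiff: the lid stays at any angle; raising it by the handle takes about 6 to 8 N.
- lid_handle (a point): Middle of the lid's handle: a round dark bar 12 mm thick, 110 mm long along the packer's y, on two posts, its centre 45 mm above the lid's upper face, 245 mm in front of and 53 mm above the hinge line when shut.
- lid_hinge (a point): Middle of the hinge line (parallel to the packer's y) at the rear top edge of the housing (packer x = +130), 110 mm above the table; the frame turns with the lid.
- lid_lip (a point): Middle of the lower edge of the lid's front skirt; moves with the lid. The skirt is 320 mm long along y, 4 mm thick (packer x -150 to -146), hangs to z = 87 when shut and then covers the catch. The catch holds the lid at some angle between 0.20 and 0.28 rad; the skirt is then 54 to 77 mm higher and a fingertip tilted forward 30 to 45 degrees fits below it.
- bolt (a joint): Travel of the side bolt in m: 0 shut (its flat tongue lies 14 mm over the lid's right edge), 0.025 fully open; it slides towards the packer's -y (its right) against about 4 N and stays where it is left. The lid is free of it from about 0.016.
- bolt_knob (a point): Centre (half-way up) of the bolt's black knob: upright round knob 16 mm thick, 34 mm high, on the flat bolt (9 mm above the lid's upper face at its foot), at the packer's right edge; moves with the bolt.
- turntable: Bystander: white cake turntable, 180 mm wide, 62 mm high, left of the packer; origin under its centre. To be left alone.
- bowl: Bystander: steel bowl, 120 mm wide, 60 mm high, right of the packer; origin under its centre. To be left alone.
- jar: Bystander: glass jar, 64 mm wide, 100 mm high, to the right in front of the packer; origin under its centre. To be left alone.
- catch_slot (a point): Fixed point in the middle (y = 0) of the black slot in the packer's front face, x = -120, z = 100, axes as the packer's. Out of the slot, behind the skirt, stands the safety catch: an upright flat tab 8 mm thick (y), 26 mm high (centre 90 to 100 above the table), out to x = -144. Its y is unknown, from -40 to +40 mm: find it by feel or sight.
- catch_pivot_line (a point): Point at packer x = -110, y = 0, z = 100; the tab's upright pivot is at this x and z, at the tab's own unknown y. Pushed near its tip towards +y against 3 to 6 N, the tab turns 0.65 rad (tip moves 20 mm in y) to a hard stop and stays there; the hook lets go only in the last fifth of that travel. Towards -y it does not give.

How it is judged:
By the outcome, as a careful person would: the job done as asked, in the order asked, and still so for the second after the job is handed in, with the robot touching nothing.
It also fails if it takes over 72 s, if anything falls off the work surface, if the arm or the gripper's body presses on something with over 40 N, if the wrist force passes 120 N, or if a joint passes its speed limit or range.

## Working session

There is one attempt and no reset: what is moved stays moved. The work goes in short steps, Python scripts to look and compute and a tool call to move; the robot and the scene stay as the last step left them, time stands still between calls to the robot, and variables do not carry over. Pictures are saved under pics/ and viewed, and the job is handed in when it is done.

Besides the shell and the picture viewer there is one more tool, called as a command line: name --pt "numbers of a row" for each row, then --argument value for the rest. apply_moves: Moves the arm, as the interface text tells. Its arguments: {"type":"object","properties":{"motion":{"type":"array"},"force":{"type":"number"}},"required":["motion"]}

```bash
ls; mkdir -p pics
python3 - <<'E'
from station import monitor, optics, arm, models
import cv2
s=monitor.read_state()
for k,v in s.items(): print(k,v)
print(arm.grip_point_offset)
for n in ["scene","top","wrist"]:
    f=optics.grab_frame(n); cv2.imwrite(f"pics/a_{n}.png",f["img"][:,:,::-1])
    print(n,f["camera_matrix"],f["origin"],f["attitude"],[k for k in f])
    for q in ["packer","lid_handle","bolt_knob","turntable","bowl","jar","lid_lip","lid_hinge","lid"]:
        try: print(q,models.boxes_of(n,q)[:2])
        except Exception as e: print(q,e)
E
```

```text
pics
time_s 0.0
joints [-1.13247433  0.61591057 -0.01259842  1.42488221  0.00811525  1.10337569
 -0.04040641]
qd [-0.00111083  0.00262811 -0.00030359  0.00010125  0.00056843 -0.00070934
 -0.00280654]
effort [-2.84636335e-04 -4.58936691e+01  2.08573043e-01 -1.65742439e+01
 -6.10848726e-02  2.04891973e-02  2.20239144e-04]
position [0.29122665 0.58076102 0.40359177]
ee_rot [-3.13906806e+00  5.95054647e-05  2.67682294e+00]
force [0.25281125 0.75578794 0.22239049]
wrist_torque [ 0.02057235 -0.07632198  0.04739445]
width 0.09312906923131627
0.1673
scene [[466.3975949    0.         281.89551918]
 [  0.         466.3975949  208.14816954]
 [  0.           0.           1.        ]] [0.85218266 0.51579577 1.06340699] [ 0.53836695 -0.00861365  2.66354302] ['img', 'camera_matrix', 'origin', 'attitude']
packer [{'position': [255.6, 221.1], 'conf': 0.67}]
lid_handle [{'position': [253.2, 212.0], 'conf': 0.7}]
bolt_knob []
turntable [{'position': [337.6, 314.8], 'conf': 0.74}, {'position': [253.3, 142.6], 'conf': 0.45}]
bowl [{'position': [216.3, 125.7], 'conf': 0.96}, {'position': [254.3, 213.4], '
[... 608 characters left out ...]
2.2, 205.2], 'conf': 0.5}]
turntable [{'position': [178.4, 206.7], 'conf': 0.68}]
bowl [{'position': [391.3, 201.9], 'conf': 0.71}]
jar []
lid_lip [{'position': [280.4, 185.6], 'conf': 0.82}]
lid_hinge [{'position': [281.3, 189.4], 'conf': 0.87}]
lid [{'position': [277.3, 185.4], 'conf': 0.94}, {'position': [285.5, 191.0], 'conf': 0.54}]
wrist [[300.52321582   0.         277.125579  ]
 [  0.         300.52321582 207.26880751]
 [  0.           0.           1.        ]] [0.23188682 0.61028896 0.38384079] [-2.43417266e-01  6.30796628e-04  1.10601158e+00] ['img', 'camera_matrix', 'origin', 'attitude']
packer []
lid_handle []
bolt_knob []
turntable []
bowl []
jar []
lid_lip []
lid_hinge []
lid []
```

View pics/a_scene.png

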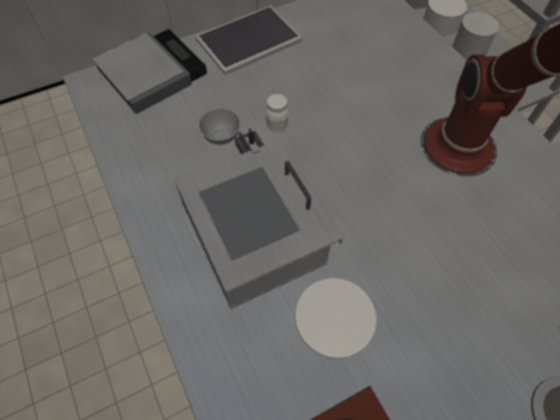

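View pics/a_top.png

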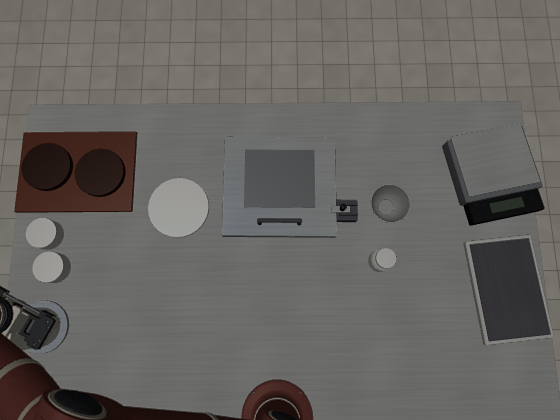

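View pics/a_wrist.png

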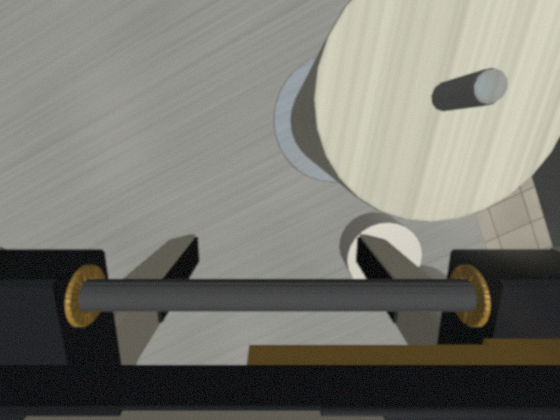

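```bash
cat > h.py <<'E'
import numpy as np, cv2
from scipy.spatial.transform import Rotation as R
def ray(f,u,v):
    K=f["camera_matrix"]; d=np.array([(u-K[0,2])/K[0,0],-(v-K[1,2])/K[1,1],-1.])
    return np.array(f["origin"]), R.from_euler('xyz',f["attitude"]).as_matrix()@d
def at_z(f,u,v,z):
    o,d=ray(f,u,v); return o+d*(z-o[2])/d[2]
def proj(f,p):
    K=f["camera_matrix"]; c=R.from_euler('xyz',f["attitude"]).as_matrix().T@(np.array(p)-f["origin"])
    return K[0,0]*c[0]/-c[2]+K[0,2], K[1,1]*-c[1]/-c[2]+K[1,2]
def save(f,name,crop=None,s=1):
    im=f["img"][:,:,::-1]
    if crop: a,b,c,d=crop; im=im[b:d,a:c]
    if s!=1: im=cv2.resize(im,None,fx=s,fy=s,interpolation=cv2.INTER_CUBIC)
    cv2.imwrite("pics/"+name,im)
def st():
    from station import monitor
    s=monitor.read_state()
    print("t%.2f"%s["time_s"],"q",np.round(s["joints"],3),"p",np.round(s["position"],4),"rpy",np.round(s["ee_rot"],3),"F",np.round(s["force"],1),"w%.4f"%s["width"])
    return s
E
python3 - <<'E'
from h import *
from station import optics
f=optics.grab_frame("top"); save(f,"b_top.png",(210,120,410,270),4)
g=optics.grab_frame("scene"); save(g,"b_scene.png",(160,90,360,310),2.7)
E
```

```text
(no output)
```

View pics/b_top.png

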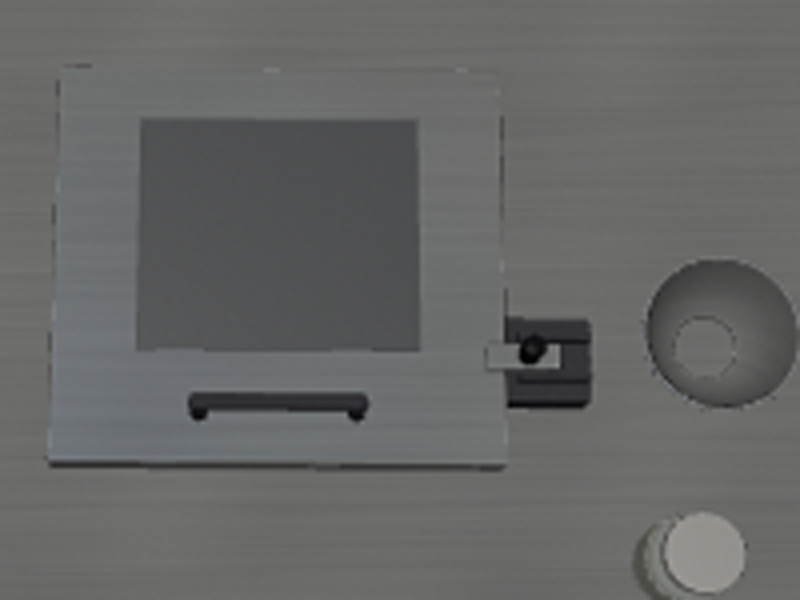

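View pics/b_scene.png

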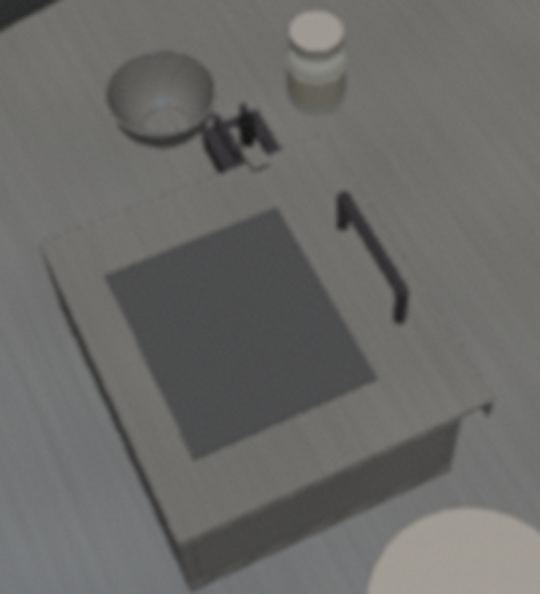

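Run:
```python
from h import *
from station import optics
f=optics.grab_frame("top")
c=lambda u,v:(210+u/4,120+v/4)
FL=at_z(f,*c(50,461),.119);FR=at_z(f,*c(505,465),.119);RL=at_z(f,*c(62,66),.119);RR=at_z(f,*c(500,75),.119)
print(FL,FR,RL,RR)
yaw=np.arctan2(-(FR-FL)[0]*-1,-(FR-FL)[1]); print("w",np.linalg.norm(FR-FL),"yaw",np.arctan2((FL-FR)[1],(FL-FR)[0])-np.pi/2)
for p in [(190,403),(368,403)]: print("handle",at_z(f,*c(*p),.164))
print("knob",at_z(f,*c(535,342),.162),at_z(f,*c(528,358),.128))
g=optics.grab_frame("scene")
d=lambda u,v:(160+u/2.7,90+v/2.7)
for p in [(490,400),(42,243),(180,542)]: print("sc corner",at_z(g,*d(*p),.119))
for p in [(345,198),(403,292)]: print("sc handle",at_z(g,*d(*p),.164))
print("sc knob",at_z(g,*d(243,107),.162),at_z(g,*d(247,140),.128))
print("jar",at_z(f,*c(705,553),.1),"bowl",at_z(f,*c(722,333),.06))
```

```text
[0.49599731 0.14726792 0.119     ] [ 0.49143522 -0.16740527  0.119     ] [0.78542284 0.14409455 0.119     ] [ 0.77654989 -0.17358673  0.119     ]
w 0.31470625610993974 yaw -0.014496846302876731
handle [0.52799813 0.04866442 0.164     ]
handle [ 0.52731678 -0.07069855  0.164     ]
knob [ 0.56896512 -0.18454097  0.162     ] [ 0.56502389 -0.18469848  0.128     ]
sc corner [0.50139373 0.15101792 0.119     ]
sc corner [ 0.77975859 -0.17055692  0.119     ]
sc corner [0.78454473 0.14713354 0.119     ]
sc handle [ 0.52847304 -0.06164967  0.164     ]
sc handle [0.5305215  0.04725377 0.164     ]
sc knob [ 0.5634146  -0.19804815  0.162     ] [ 0.56647049 -0.1867699   0.128     ]
jar [ 0.43176532 -0.30685518  0.1       ] bowl [ 0.59718138 -0.33881759  0.06      ]
```

apply_moves --pt "-3 -3.3 0 5 1" --pt "-6 -6.7 0 10 1" --pt "-9 -10 0 16 1" --pt "-12 -13.3 0 21 1" --pt "-15 -17 0 26 1" --pt "-18 -20 0 32 1" --pt "-21 -23.5 0 37 1" --pt "-24 -27 0 42 1" --pt "-27 -30.5 0 47 1" --pt "-30 -34 0 52 1" --pt "-33 -37.5 0 57 1" --pt "-36 -41 0 60 1" --pt "-39 -44 0 63.4 1" --pt "-41 -46.6 0 63.4 1" --pt "-41 -46.6 0 63.4 1" --force 15

```text
time_s: 3.58
position: [0.4492, -0.0218, 0.4051]
ee_rot: [3.14, 0.001, 1.565]
force: [-0.6, 0.2, 0.4]
width: 0.0004
```

```bash
python3 -c "
from h import *
st()"
```

```text
t3.58 q [-0.301  0.324  0.399  1.981 -0.162  0.866  0.178] p [ 0.4492 -0.0218  0.4051] rpy [3.140e+00 1.000e-03 1.565e+00] F [-0.6  0.2  0.4] w0.0004
```

apply_moves --pt "0 -2 3 0 1" --pt "0 -4 6 0 1" --pt "0 -6 10 0 1" --pt "0 -8 10 0 1" --pt "0 -10 10 0 1" --pt "0 -10 10 0 1"

```text
time_s: 4.32
position: [0.3479, -0.0182, 0.3048]
ee_rot: [-3.14, -0.001, 1.572]
force: [0.5, -0.1, 0.4]
width: 0.0004
```

```bash
python3 -c "
from h import *
st()"
```

```text
t4.33 q [-0.254  0.361  0.324  2.355 -0.26   0.458  0.286] p [ 0.3479 -0.0182  0.3048] rpy [-3.140e+00 -1.000e-03  1.572e+00] F [ 0.5 -0.1  0.4] w0.0004
```

apply_moves --pt "0 -2 0 0 1" --pt "0 -4 0 0 1" --pt "0 -6 0 0 1" --pt "0 -8 0 0 1" --pt "0 -8 0 0 1"

```text
time_s: 4.95
position: [0.2991, -0.0105, 0.2922]
ee_rot: [-2.974, -0.013, 1.6]
force: [-0.5, 0.3, -0.5]
width: 0.0007
```

```bash
python3 -c "
from h import *
st()"
```

```text
t4.95 q [ 0.541  0.445 -0.784  2.415  0.466  0.622 -0.597] p [ 0.2991 -0.0105  0.2922] rpy [-2.974 -0.013  1.6  ] F [-0.5  0.3 -0.5] w0.0007
```

apply_moves --pt "0 2 0 0 1" --pt "0 4 0 0 1" --pt "0 6 0 0 1" --pt "0 8 0 0 1" --pt "0 8 0 0 1"

```text
time_s: 5.58
position: [0.3788, -0.0082, 0.2784]
ee_rot: [-2.974, -0.014, 1.599]
force: [0.2, 0.8, 0.8]
width: 0.0005
```

```bash
python3 -c "
from h import *
st()"
```

```text
t5.58 q [ 0.476  0.556 -0.727  2.236  0.5    0.707 -0.593] p [ 0.3788 -0.0082  0.2784] rpy [-2.974 -0.014  1.599] F [0.2 0.8 0.8] w0.0005
```

apply_moves --pt "0 0 -5 0 1" --pt "0 0 -10 0 1" --pt "0 3 -15 0 1" --pt "0 7 -20 0 1" --pt "0 12 -25 0 1" --pt "0 17 -30 0 1" --pt "0 22 -32 0 1" --pt "0 27 -32 0 1" --pt "0 32 -32 0 1" --pt "0 37 -32 0 1" --pt "0 42 -32 0 1" --pt "0 45 -32 0 1" --pt "0 45 -32 0 1"

```text
time_s: 7.2
position: [0.815, -0.0069, 0.496]
ee_rot: [-2.989, -0.022, 1.581]
force: [-0.0, -0.2, 0.2]
width: 0.0002
```

```bash
python3 -c "
from h import *
st()"
```

```text
t7.20 q [-0.059  1.048  0.368  0.286 -0.342  1.978  0.054] p [ 0.815  -0.0069  0.496 ] rpy [-2.989 -0.022  1.581] F [-0.  -0.2  0.2] w0.0002
```

apply_moves --pt "0 3 -5 0 1" --pt "0 6 -10 0 1" --pt "0 9 -15 0 1" --pt "0 12 -20 0 1" --pt "0 15 -25 0 1" --pt "0 15 -25 0 1"

```text
time_s: 7.95
position: [0.7893, -0.0048, 0.5776]
ee_rot: [-3.101, -0.022, 1.582]
force: [0.5, 0.7, 0.2]
width: 0.0002
```

```bash
python3 -c "
from h import *
st()"
```

```text
t7.95 q [-0.069  0.957  0.436  0.265 -0.401  1.982  0.054] p [ 0.7893 -0.0048  0.5776] rpy [-3.101 -0.022  1.582] F [0.5 0.7 0.2] w0.0002
```

apply_moves --pt "0 2 -6 0 1" --pt "0 3 -12 0 1" --pt "0 4 -18 0 1" --pt "0 5 -24 0 1" --pt "0 5 -30 0 1" --pt "0 5 -36 0 1" --pt "0 5 -42 0 1" --pt "0 5 -48 0 1" --pt "0 5 -48 0 1"

```text
time_s: 9.07
position: [0.6083, 0.014, 0.8562]
ee_rot: [2.772, -0.003, 1.597]
force: [-0.4, -0.5, -0.9]
width: 0.0005
```

```bash
python3 -c "
from h import *
st()"
```

```text
t9.07 q [-0.178  0.584  0.774  0.264 -0.618  1.982  0.081] p [0.6083 0.014  0.8562] rpy [ 2.772 -0.003  1.597] F [-0.4 -0.5 -0.9] w0.0005
```

apply_moves --pt "0 3 -5 0 1" --pt "0 6 -10 0 1" --pt "0 10 -15 0 1" --pt "0 14 -20 0 1" --pt "0 14 -20 0 1"

```text
time_s: 9.7
position: [0.5576, 0.013, 0.8988]
ee_rot: [2.721, -0.007, 1.603]
force: [0.8, -0.5, 0.1]
width: 0.0004
```

```bash
python3 -c "
from h import *
st()"
```

```text
t9.70 q [-0.1    0.479  0.191  0.263 -0.139  1.982 -0.002] p [0.5576 0.013  0.8988] rpy [ 2.721 -0.007  1.603] F [ 0.8 -0.5  0.1] w0.0004
```

apply_moves --pt "0 -1 -4 0 1" --pt "0 -2 -8 0 1" --pt "0 -3 -12 0 1" --pt "0 -5 -16 0 1" --pt "0 -6 -20 0 1" --pt "0 -6 -20 0 1"

```text
time_s: 10.45
position: [0.3718, 0.0108, 1.0235]
ee_rot: [2.442, -0.061, 1.643]
force: [1.8, -0.4, -0.9]
width: 0.0004
```

```bash
python3 -c "
from h import *
st()"
```

```text
t10.45 q [-0.3    0.23   0.731  0.272 -0.521  1.981  0.029] p [0.3718 0.0108 1.0235] rpy [ 2.442 -0.061  1.643] F [ 1.8 -0.4 -0.9] w0.0004
```

```bash
cat >> h.py <<'E'
PO=np.array([.644,-.0105,0]); PY=-.013
def w(p): return PO+R.from_euler('z',PY).apply(np.array(p,float))
def go(tip,d=.186,s=None):
    from station import monitor
    s=s or monitor.read_state(); M=R.from_euler('xyz',s["ee_rot"]).as_matrix()
    cur=np.array(s["position"])+M[:,2]*d
    print("tip now",np.round(cur,4),"shift cm",np.round(M.T@(np.array(tip)-cur)*100,2))
    return M
E
python3 - <<'E'
from h import *
s=st(); M=go([.575,-.155,.20]); print(M.round(3))
go([.575,-.155,.30])
E
```

```text
t10.45 q [-0.3    0.23   0.731  0.272 -0.521  1.981  0.029] p [0.3718 0.0108 1.0235] rpy [ 2.442 -0.061  1.643] F [ 1.8 -0.4 -0.9] w0.0004
tip now [0.4906 0.0281 0.8815] shift cm [-22.98 -37.62  55.73]
[[-0.072  0.766  0.639]
 [ 0.996  0.016  0.093]
 [ 0.061  0.643 -0.764]]
tip now [0.4906 0.0281 0.8815] shift cm [-22.37 -31.2   48.1 ]
```

apply_moves --pt "-1.5 -2.5 4 0 1" --pt "-3.5 -5 8 0 1" --pt "-5.5 -7.5 12 0 1" --pt "-7.5 -10 16 0 1" --pt "-9.5 -12.5 20 0 1" --pt "-11.5 -15.5 24 0 1" --pt "-13.5 -18.5 28 0 1" --pt "-15.5 -21.5 32 0 1" --pt "-17.5 -24.5 36 0 1" --pt "-19.5 -27.5 41 0 1" --pt "-21 -30 45 0 1" --pt "-22.4 -31.2 48.1 0 1" --pt "-22.4 -31.2 48.1 0 1"

```text
time_s: 12.08
position: [0.4506, -0.1915, 0.4472]
ee_rot: [2.429, -0.049, 1.6]
force: [1.3, 2.0, 1.2]
width: 0.0003
```

Run:
```python
from h import *
from station import optics
s=st(); M=go([.575,-.152,.137])
f=optics.grab_frame("wrist"); save(f,"c_w.png")
```

```text
t12.07 q [-0.277  0.356  0.98   2.055 -1.335  0.732  1.601] p [ 0.4506 -0.1915  0.4472] rpy [ 2.429 -0.049  1.6  ] F [1.3 2.  1.2] w0.0003
tip now [ 0.5719 -0.1811  0.3066] shift cm [  2.07 -10.87  13.19]
```

View pics/c_w.png

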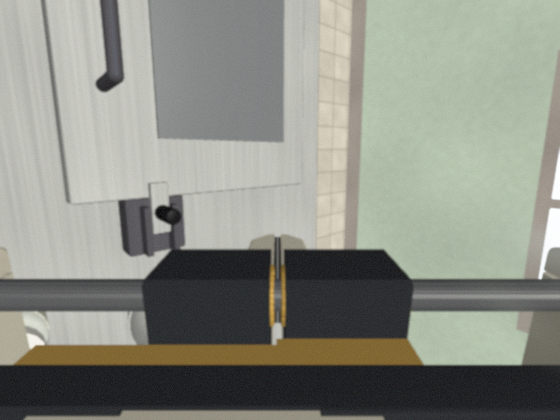

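Run:
```python
from h import *
from station import optics,models
f=optics.grab_frame("wrist")
print(models.boxes_of("wrist","bolt_knob")[:2],models.boxes_of("wrist","lid_handle")[:2])
print("knob",at_z(f,175,216,.162),at_z(f,161,212,.128))
print("handle end",at_z(f,114,77,.164), "corner",at_z(f,70,202,.119))
go([.575,-.152,.18]);go([.575,-.152,.137])
```

```text
[{'position': [172.3, 204.8], 'conf': 0.96}, {'position': [176.1, 97.1], 'conf': 0.17}] []
knob [ 0.56025594 -0.18838792  0.162     ] [ 0.55928465 -0.18977689  0.128     ]
handle end [ 0.52203339 -0.07429973  0.164     ] corner [ 0.48673899 -0.17146105  0.119     ]
tip now [ 0.5707 -0.1819  0.3078] shift cm [ 2.36 -8.02 10.13]
tip now [ 0.5707 -0.1819  0.3078] shift cm [  2.15 -10.82  13.39]
```

apply_moves --pt "2.3 -3 3 0 1" --pt "2.3 -7 8 0 1" --pt "2.3 -10 12 0 1" --pt "2.2 -10.8 13.3 0 1" --pt "2.2 -10.8 13.3 0 1"

```text
time_s: 12.9
position: [0.4766, -0.1825, 0.3327]
ee_rot: [2.508, -0.056, 1.619]
force: [0.8, -0.3, -0.9]
width: 0.0007
```

Run:
```python
from h import *
from station import optics
s=st(); M=go([.57,-.182,.137]);print(M.round(3))
f=optics.grab_frame("wrist"); save(f,"d_w.png")
f=optics.grab_frame("top"); save(f,"d_t.png",(200,110,420,290),3.5)
```

```text
t12.90 q [ 0.683  0.475 -0.396  2.106 -1.356  0.116  1.73 ] p [ 0.4766 -0.1825  0.3327] rpy [ 2.508 -0.056  1.619] F [ 0.8 -0.3 -0.9] w0.0007
tip now [ 0.5862 -0.1689  0.183 ] shift cm [-1.49 -4.03  2.65]
[[-0.048  0.806  0.589]
 [ 0.997  0.006  0.073]
 [ 0.056  0.591 -0.805]]
```

View pics/d_w.png

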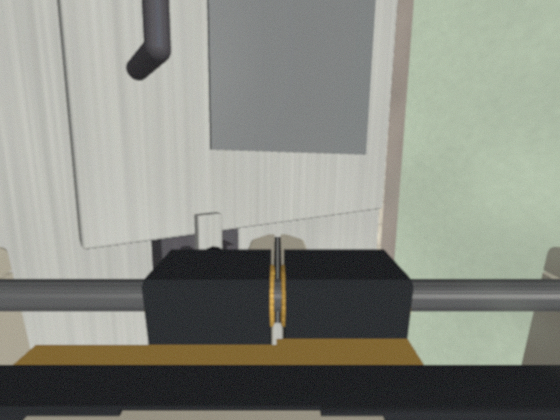

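View pics/d_t.png

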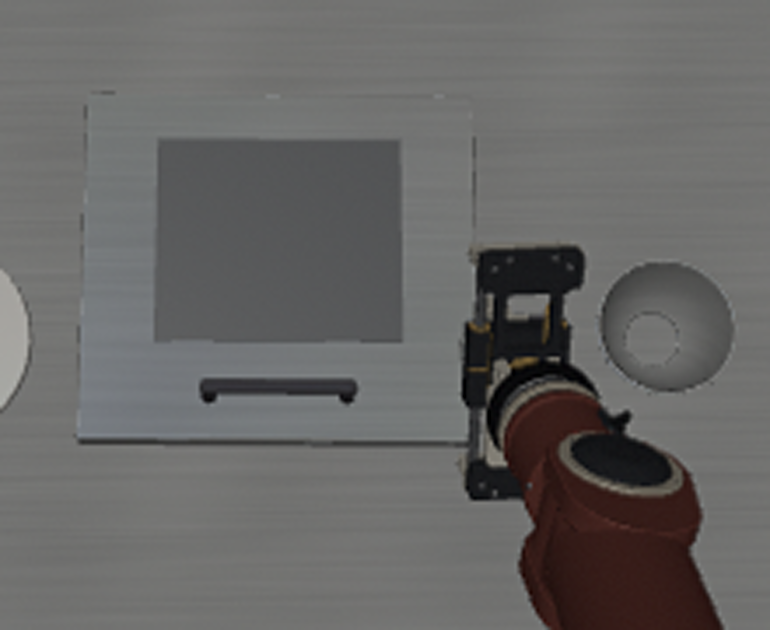

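```bash
cat > kin.py <<'E'
import numpy as np, itertools
from scipy.spatial.transform import Rotation as R
from scipy.optimize import least_squares
D=[
([-1.13247433,0.61591057,-0.01259842,1.42488221,0.00811525,1.10337569,-0.04040641],[0.29122665,0.58076102,0.40359177],[-3.13906806,5.95e-05,2.67682294]),
([-0.301,0.324,0.399,1.981,-0.162,0.866,0.178],[0.4492,-0.0218,0.4051],[3.140,1e-3,1.565]),
([-0.254,0.361,0.324,2.355,-0.26,0.458,0.286],[0.3479,-0.0182,0.3048],[-3.14,-1e-3,1.572]),
([0.541,0.445,-0.784,2.415,0.466,0.622,-0.597],[0.2991,-0.0105,0.2922],[-2.974,-0.013,1.6]),
([0.476,0.556,-0.727,2.236,0.5,0.707,-0.593],[0.3788,-0.0082,0.2784],[-2.974,-0.014,1.599]),
([-0.059,1.048,0.368,0.286,-0.342,1.978,0.054],[0.815,-0.0069,0.496],[-2.989,-0.022,1.581]),
([-0.069,0.957,0.436,0.265,-0.401,1.982,0.054],[0.7893,-0.0048,0.5776],[-3.101,-0.022,1.582]),
([-0.178,0.584,0.774,0.264,-0.618,1.982,0.081],[0.6083,0.014,0.8562],[2.772,-0.003,1.597]),
([-0.1,0.479,0.191,0.263,-0.139,1.982,-0.002],[0.5576,0.013,0.8988],[2.721,-0.007,1.603]),
([-0.3,0.23,0.731,0.272,-0.521,1.981,0.029],[0.3718,0.0108,1.0235],[2.442,-0.061,1.643]),
([-0.277,0.356,0.98,2.055,-1.335,0.732,1.601],[0.4506,-0.1915,0.4472],[2.429,-0.049,1.6]),
([0.683,0.475,-0.396,2.106,-1.356,0.116,1.73],[0.4766,-0.1825,0.3327],[2.508,-0.056,1.619]),
]
rz=lambda a:R.from_euler('z',a).as_matrix(); ry=lambda a:R.from_euler('y',a).as_matrix()
def fk(q,P,S):
    M=rz(S[0]*q[0]+P[0]); p=np.array([0,0,P[2]])+M@[P[3],P[14],0]
    M=M@ry(q[1]+P[11]); M=M@rz(S[1]*q[2]); p=p+M@[P[4],P[5],P[6]]
    M=M@ry(q[3]+P[12]); M=M@rz(S[2]*q[4]); p=p+M@[P[7],P[8],P[9]]
    M=M@ry(q[5]+P[13]); M=M@rz(S[3]*q[6]+P[1]); p=p+M@[P[15],P[16],P[10]]
    return p,M
def fitall():
    best=None
    for S in itertools.product([1,-1],repeat=4):
      for y7 in [0,1.57,3.14,-1.57]:
        p0=-D[0][0][0]*S[0]+1.107
        def res(P):
            r=[]
            for q,x,e in D:
                p,M=fk(q,P,S); r+=list((p-x)*3)+list((R.from_matrix(M.T@R.from_euler('xyz',e).as_matrix())).as_rotvec())
            return r
        P0=np.zeros(17);P0[0]=p0;P0[1]=y7;P0[2]=.3;P0[6]=.4;P0[9]=.4;P0[10]=.1
        o=least_squares(res,P0,max_nfev=60)
        if best is None or o.cost<best[0]: best=(o.cost,S,o.x); print(o.cost,S,y7)
    return best
if __name__=="__main__":
    b=fitall(); print(b[0],b[1],np.round(b[2],4)); np.savez("kin.npz",S=b[1],P=b[2])
    for q,x,e in D:
        p,M=fk(q,b[2],b[1]); print(np.round((p-x)*1000,1),R.from_matrix(M.T@R.from_euler('xyz',e).as_matrix()).magnitude().round(4))
E
python3 kin.py
```

```text
6.935775504065432 (1, 1, 1, 1) 0
6.935775503265194 (1, 1, 1, 1) 1.57
6.935775498045312 (1, 1, 1, 1) 3.14
6.786323417394846 (1, 1, -1, 1) 1.57
1.8724062629068305 (-1, 1, 1, 1) 0
1.8724062605243845 (-1, 1, 1, 1) 1.57
1.8724062590733688 (-1, 1, 1, 1) -1.57
6.103950340463556e-06 (-1, 1, -1, -1) 0
6.103950340463556e-06 (-1, 1, -1, -1) [ 1.0000e-04  1.5708e+00  2.5580e-01  2.0000e-04 -1.0000e-04 -9.4000e-03
 -5.4990e-01 -0.0000e+00 -3.0000e-04  3.7210e-01  1.3240e-01  3.1417e+00
 -3.1414e+00 -2.0000e-04 -1.2300e-02  0.0000e+00  0.0000e+00]Traceback (most recent call last):
  File "kin.py", line 42, in <module>
    p,M=fk(q,b[2],b[1]); print(np.round((p-x)*1000,1),R.from_matrix(M.T@R.from_euler('xyz',e).as_matrix()).magnitude().round(4))
                                                      ^^^^^^^^^^^^^^^^^^^^^^^^^^^^^^^^^^^^^^^^^^^^^^^^^^^^^^^^^^^^^^^^^^^^^^
AttributeError: 'float' object has no attribute 'round'
```

```bash
cat > ik.py <<'E'
import numpy as np
from kin import fk,rz,ry
from scipy.spatial.transform import Rotation as R
from scipy.optimize import least_squares
k=np.load("kin.npz"); S=k["S"];P=k["P"]
lo=np.array([-3.12,-.3,-1.34,.26,-1.36,.01,-2.84])+.03; hi=np.array([3.12,2.06,1.32,2.42,4.5,1.98,2.84])-.03
def target(tip,tilt,az,roll,L=.186):
    # tool z tilted forward by tilt towards azimuth az ; roll=0: tool x=+y side (jaws in tilt plane)
    M=rz(az)@ry(-tilt)@R.from_euler('xyz',[np.pi,0,np.pi/2]).as_matrix()@rz(roll)
    return np.array(tip)-M[:,2]*L,M
def ik(p,M,n=25,rng=np.random.default_rng(0),q0=None):
    sols=[]
    for i in range(n):
        x0=np.clip(q0,lo,hi) if q0 is not None and i==0 else rng.uniform(lo,hi)
        if i and abs(x0[0])>1.5: x0[0]/=3
        def r(q):
            a,A=fk(q,P,S); return np.r_[(a-p)*5,R.from_matrix(A.T@M).as_rotvec()]
        o=least_squares(r,x0,bounds=(lo,hi),max_nfev=60)
        if o.cost<1e-7: sols.append(o.x)
    return sols
E
python3 - <<'E'
from ik import *
z=target([0,0,0],.6,0,0)[1][:,2]; print(z)
for roll in [0,np.pi/2,-np.pi/2]:
  for t in [.3,.45,.6,.7]:
    p,M=target([.506,-.01,.095],t,0,roll)
    s=ik(p,M); print("roll %.2f tilt %.2f"%(roll,t),len(s)); 
    for q in s[:4]: print("   ",np.round(q,2))
E
```

```text
[ 5.64642473e-01 -2.46519033e-32 -8.25335615e-01]
roll 0.00 tilt 0.30 9
    [-0.01  0.49 -0.03  2.23  0.2   0.12 -0.23]
    [ 0.09  0.5  -0.16  2.23  0.65  0.15 -0.68]
    [ 0.32  0.54 -0.5   2.22  1.14  0.3  -1.15]
    [ 0.2   0.51 -0.32  2.23  0.96  0.21 -0.98]
roll 0.00 tilt 0.45 9
    [ 0.31  0.54 -0.48  2.35  2.09  0.31 -2.11]
    [ 0.04  0.5  -0.1   2.36  2.78  0.18 -2.81]
    [ 0.6   0.67 -0.94  2.34  1.82  0.58 -1.82]
    [-0.68  0.74  1.05  2.38  4.42  0.68  1.82]
roll 0.00 tilt 0.60 0
roll 0.00 tilt 0.70 0
roll 1.57 tilt 0.30 2
    [-0.02  0.49 -0.01  2.23  0.11  0.12 -1.71]
    [-0.07  0.5   0.05  2.23 -0.16  0.12 -1.44]
roll 1.57 tilt 0.45 3
    [-0.01  0.5  -0.03  2.36  2.98  0.17  1.7 ]
    [ 0.49  0.6  -0.76  2.34  1.9   0.46  2.81]
    [-0.34  0.54  0.44  2.37  4.03  0.28  0.65]
roll 1.57 tilt 0.60 0
roll 1.57 tilt 0.70 0
roll -1.57 tilt 0.30 9
    [ 0.06  0.5  -0.13  2.23  0.55  0.14  0.99]
    [ 0.08  0.5  -0.15  2.23  0.63  0.15  0.91]
    [ 0.07  0.5  -0.14  2.23  0.59  0.14  0.96]
    [-0.03  0.49  0.    2.23  0.07  0.12  1.47]
roll -1.57 tilt 0.45 8
    [ 0.75  0.88 -1.31  2.34  1.73  0.92 -0.13]
    [ 0.15  0.51 -0.25  2.35  2.42  0.21 -0.88]
    [ 0.09  0.5  -0.17  2.36  2.6   0.19 -1.05]
    [ 0.16  0.51 -0.27  2.35  2.39  0.22 -0.84]
roll -1.57 tilt 0.60 0
roll -1.57 tilt 0.70 0
```

Run:
```python
from ik import *
print("bolt")
for az in [0,-.3]:
 for roll in [0,-np.pi/2]:
  for t in [0,.3,.45,.6]:
    p,M=target([.572,-.158,.137],t,az,roll)
    s=ik(p,M,15); print("az",az,"roll %.2f tilt %.2f"%(roll,t),len(s),[list(np.round(q,2)) for q in s[:3]])
print("handle")
for h in [[.53,-.01,.154],[.686,-.01,.335]]:
  for t in [0,.3,.45,.6]:
    p,M=target(h,t,0,0)
    s=ik(p,M,15); print("tilt %.2f"%(t),len(s),[list(np.round(q,2)) for q in s[:3]])
```

```text
bolt
az 0 roll 0.00 tilt 0.00 7 [[np.float64(0.87), np.float64(0.94), np.float64(-1.24), np.float64(1.67), np.float64(0.94), np.float64(1.25), np.float64(-0.59)], [np.float64(-0.01), np.float64(0.64), np.float64(0.4), np.float64(1.7), np.float64(-0.31), np.float64(0.86), np.float64(0.52)], [np.float64(0.65), np.float64(0.71), np.float64(-0.7), np.float64(1.68), np.float64(0.54), np.float64(0.96), np.float64(-0.26)]]
az 0 roll 0.00 tilt 0.30 4 [[np.float64(0.61), np.float64(0.56), np.float64(-0.49), np.float64(1.95), np.float64(0.47), np.float64(0.43), np.float64(-0.19)], [np.float64(0.9), np.float64(0.72), np.float64(-1.0), np.float64(1.94), np.float64(0.99), np.float64(0.67), np.float64(-0.65)], [np.float64(0.44), np.float64(0.53), np.float64(-0.24), np.float64(1.95), np.float64(0.13), np.float64(0.39), np.float64(0.14)]]
az 0 roll 0.00 tilt 0.45 4 [[np.float64(0.52), np.float64(0.52), np.float64(-0.32), np.float64(2.08), np.float64(0.24), np.float64(0.14), np.float64(0.05)], [np.float64(0.79), np.float64(0.6), np.float64(-0.73), np.float64(2.07), np.float64(1.11), np.float64(0.31),
[... 8086 characters left out ...]
78), np.float64(0.93), np.float64(-0.64)], [np.float64(0.25), np.float64(0.4), np.float64(-0.41), np.float64(1.58), np.float64(0.29), np.float64(0.75), np.float64(-0.26)], [np.float64(0.29), np.float64(0.41), np.float64(-0.47), np.float64(1.58), np.float64(0.34), np.float64(0.76), np.float64(-0.3)]]
tilt 0.60 5 [[np.float64(0.24), np.float64(0.35), np.float64(-0.37), np.float64(1.73), np.float64(0.34), np.float64(0.5), np.float64(-0.32)], [np.float64(0.63), np.float64(0.48), np.float64(-0.98), np.float64(1.72), np.float64(0.85), np.float64(0.68), np.float64(-0.74)], [np.float64(0.21), np.float64(0.35), np.float64(-0.32), np.float64(1.73), np.float64(0.3), np.float64(0.5), np.float64(-0.28)]]
```

Run:
```python
from h import *
M=go([.572,-.15,.20])
```

```text
tip now [ 0.5853 -0.17    0.1821] shift cm [ 2.16 -0.02 -2.07]
```

apply_moves --pt "1 0 -1 -8 1" --pt "2.2 0 -2 -18 1" --pt "2.2 0 -2 -28 1" --pt "2.2 0 -2 -38 1" --pt "2.2 0 -2 -48 1" --pt "2.2 0 -2 -58 1" --pt "2.2 0 -2 -68 1" --pt "2.2 0 -2 -78 1" --pt "2.2 0 -2 -88 1" --pt "2.2 0 -2 -90 1" --pt "2.2 0 -2 -90 1"

```text
time_s: 14.38
position: [0.4629, -0.1632, 0.3486]
ee_rot: [3.069, 0.628, -3.14]
force: [0.5, 0.9, 0.6]
width: 0.0011
```

Run:
```python
from h import *
s=st(); M=go([.572,-.155,.137]);print(M.round(3))
```

```text
t14.38 q [ 0.774  0.444 -0.556  2.135 -0.666  0.055  2.583] p [ 0.4629 -0.1632  0.3486] rpy [ 3.069  0.628 -3.14 ] F [0.5 0.9 0.6] w0.0011
tip now [ 0.5718 -0.1495  0.1985] shift cm [ 3.6  -0.9   4.93]
[[-0.809 -0.044  0.586]
 [-0.002  0.997  0.073]
 [-0.587  0.058 -0.807]]
```

apply_moves --pt "1.5 -0.2 2 0 1" --pt "3 -0.4 4 0 1" --pt "3.6 -0.4 4.9 0 1" --pt "3.6 -0.4 4.9 0 1"

```text
time_s: 14.88
position: [0.4749, -0.1757, 0.3085]
ee_rot: [3.055, 0.595, -3.137]
force: [0.0, -0.0, 0.1]
width: 0.0005
```

Run:
```python
from h import *
from station import optics
s=st(); M=go([.572,-.155,.137]);print(M.round(3))
f=optics.grab_frame("wrist"); save(f,"e_w.png")
f=optics.grab_frame("scene"); save(f,"e_s.png",(160,90,360,310),2.7)
```

```text
t14.88 q [ 0.774  0.542 -0.553  2.124 -0.877  0.015  2.84 ] p [ 0.4749 -0.1757  0.3085] rpy [ 3.055  0.595 -3.137] F [ 0.  -0.   0.1] w0.0005
tip now [ 0.5787 -0.1591  0.155 ] shift cm [1.56 0.31 1.15]
[[-0.828 -0.054  0.558]
 [-0.004  0.996  0.09 ]
 [-0.561  0.072 -0.825]]
```

View pics/e_w.png

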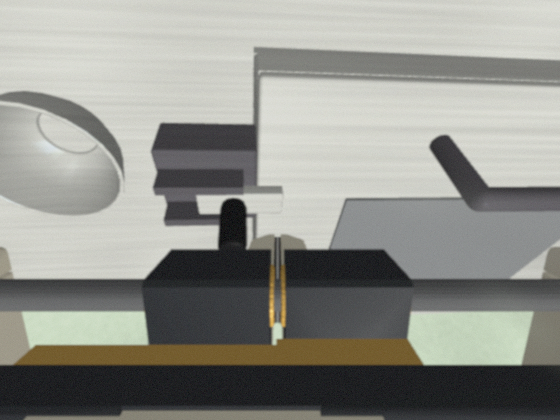

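View pics/e_s.png

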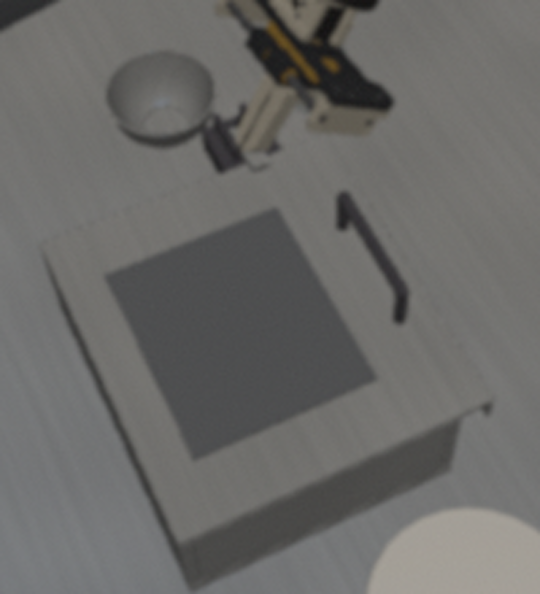

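apply_moves --pt "0 1 0 10 1" --pt "0.3 1 0.2 20 1" --pt "0.8 1 0.6 30 1" --pt "1.6 1 1.2 40 1" --pt "1.6 1 1.2 45 1" --pt "1.6 1 1.2 45 1"

```text
time_s: 15.72
position: [0.4735, -0.1699, 0.3015]
ee_rot: [2.653, 0.34, 2.306]
force: [0.3, 0.1, -0.2]
width: 0.0004
```

Run:
```python
from h import *
s=st(); M=go([.572,-.155,.137]);print(M.round(3))
```

```text
t15.72 q [ 0.751  0.548 -0.535  2.134 -1.36   0.015  2.532] p [ 0.4735 -0.1699  0.3015] rpy [2.653 0.34  2.306] F [ 0.3  0.1 -0.2] w0.0004
tip now [ 0.575  -0.152   0.1467] shift cm [ 0.31 -0.81  0.62]
[[-0.632  0.55   0.546]
 [ 0.699  0.709  0.096]
 [-0.334  0.442 -0.832]]
```

apply_moves --pt "-0.4 -0.4 0 0 1" --pt "-0.8 -0.8 -0.1 0 1" --pt "-1.1 -1.1 -0.1 0 1" --pt "-1.4 -1.4 -0.2 0 1"

```text
time_s: 16.23
position: [0.4736, -0.1887, 0.3012]
ee_rot: [2.651, 0.337, 2.308]
force: [1.6, 4.3, -2.3]
width: 0.0009
```

Run:
```python
from h import *
s=st(); M=go([.572,-.155,.137])
from station import optics
f=optics.grab_frame("wrist"); save(f,"f_w.png")
```

```text
t16.23 q [ 0.71   0.538 -0.418  2.115 -1.319  0.103  2.514] p [ 0.4736 -0.1887  0.3012] rpy [2.651 0.337 2.308] F [ 1.6  4.3 -2.3] w0.0009
tip now [ 0.575  -0.1701  0.1464] shift cm [1.55 0.49 0.77]
```

View pics/f_w.png

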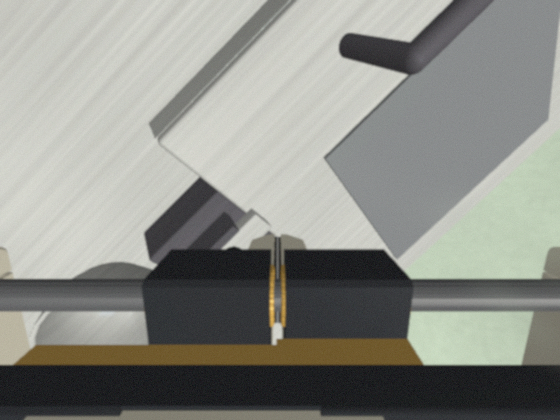

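apply_moves --pt "-0.4 -0.4 0 0 1" --pt "-0.7 -0.7 -0.1 0 1" --pt "-0.9 -0.9 -0.1 0 1" --pt "-0.9 -0.9 -0.1 0 1"

```text
time_s: 16.77
position: [0.4736, -0.2015, 0.301]
ee_rot: [2.651, 0.337, 2.308]
force: [-1.5, 6.1, 1.6]
width: 0.0003
```

Run:
```python
from h import *
s=st(); M=go([.572,-.155,.137])
```

```text
t16.77 q [ 0.701  0.538 -0.368  2.101 -1.284  0.143  2.496] p [ 0.4736 -0.2015  0.301 ] rpy [2.651 0.337 2.308] F [-1.5  6.1  1.6] w0.0003
tip now [ 0.575  -0.1828  0.1462] shift cm [2.44 1.4  0.88]
```

apply_moves --pt "-0.2 -0.2 0 0 1" --pt "-0.3 -0.3 0 0 1" --pt "-0.3 -0.3 0 0 1"

```text
time_s: 17.15
position: [0.4738, -0.2031, 0.3008]
ee_rot: [2.647, 0.333, 2.312]
force: [-3.8, 11.0, 4.1]
width: 0.0007
```

apply_moves --pt "-0.15 -0.15 0 0 1" --pt "-0.25 -0.25 0 0 1" --pt "-0.25 -0.25 0 0 1"

```text
time_s: 17.52
position: [0.4739, -0.2044, 0.3007]
ee_rot: [2.644, 0.331, 2.317]
force: [-5.6, 12.5, 7.0]
width: 0.0001
```

Run:
```python
from h import *
s=st(); M=go([.572,-.155,.137])
```

```text
t17.52 q [ 0.698  0.539 -0.352  2.095 -1.266  0.17   2.488] p [ 0.4739 -0.2044  0.3007] rpy [2.644 0.331 2.317] F [-5.6 12.5  7. ] w0.0001
tip now [ 0.5751 -0.1831  0.1461] shift cm [2.45 1.42 0.91]
```

apply_moves --pt "0.5 0.5 -0.5 0 1" --pt "1 1 -3 0 1" --pt "1 1 -6 0 1" --pt "1 1 -8 0 1" --pt "1 4 -11 0 1" --pt "1 7 -14 0 1" --pt "1 9 -14 0 1"

```text
time_s: 18.4
position: [0.4412, -0.1555, 0.4573]
ee_rot: [2.651, 0.349, 2.297]
force: [0.9, 0.6, 0.1]
width: 0.0008
```

Run:
```python
from h import *
from station import optics
st()
f=optics.grab_frame("top"); save(f,"g_t.png",(210,120,410,270),4)
f=optics.grab_frame("wrist"); save(f,"g_w.png")
```

```text
t18.40 q [ 0.298  0.199  0.09   2.031 -0.705  0.489  1.757] p [ 0.4412 -0.1555  0.4573] rpy [2.651 0.349 2.297] F [0.9 0.6 0.1] w0.0008
```

View pics/g_t.png

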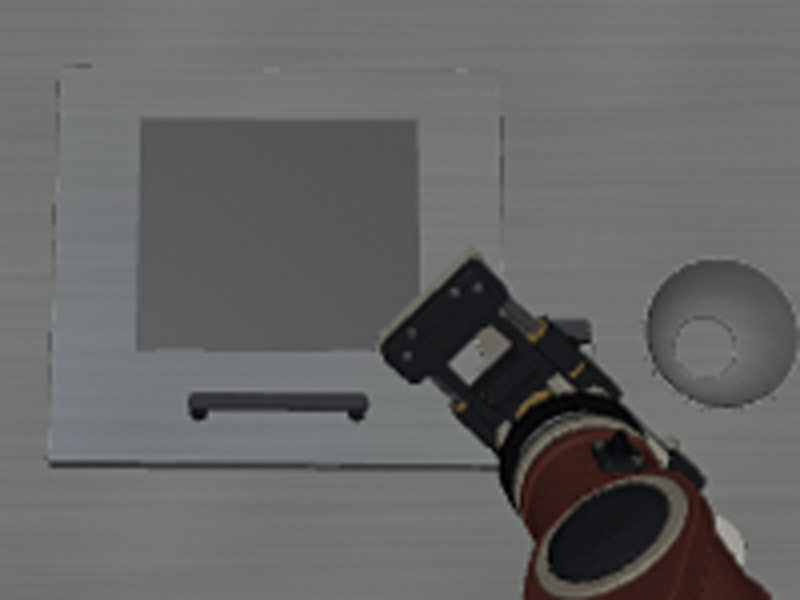

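View pics/g_w.png

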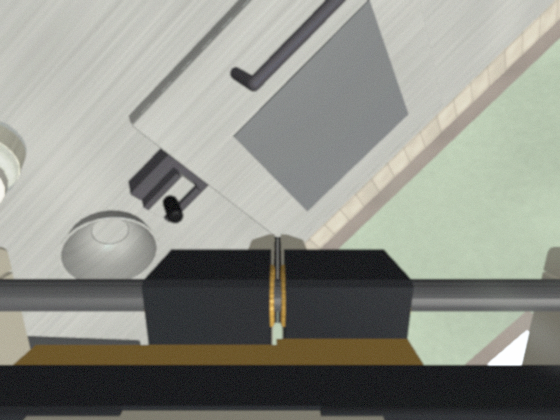

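Run:
```python
from h import *
from station import optics
f=optics.grab_frame("wrist"); save(f,"h_w.png",(110,120,310,260),4)
print("knob top",at_z(f,172,205,.162),"foot",at_z(f,176,217,.128))
```

```text
knob top [ 0.55238083 -0.19853314  0.162     ] foot [ 0.58521204 -0.22050855  0.128     ]
```

View pics/h_w.png

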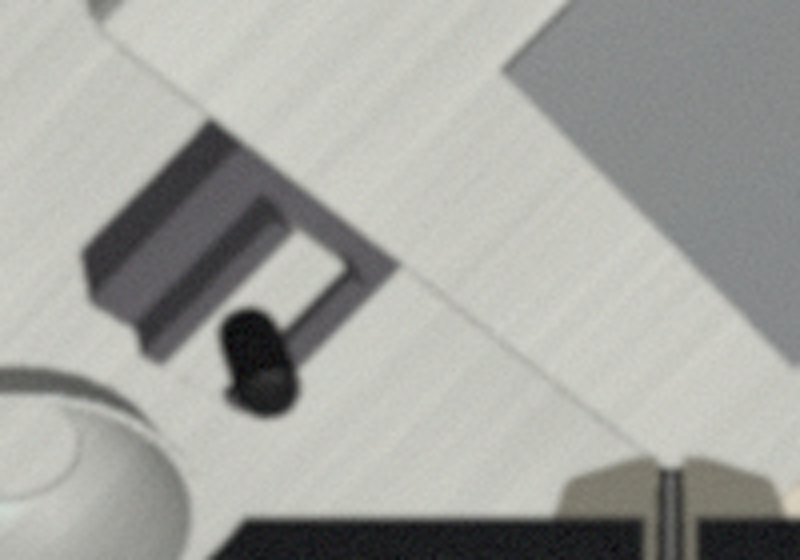

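Run:
```python
from h import *
from station import optics
f=optics.grab_frame("wrist")
print("top",at_z(f,177,217.5,.162),"foot",at_z(f,170,203,.128),"tongue",at_z(f,191.5,181.7,.128),"edge",at_z(f,163,150.5,.119),at_z(f,208.7,186,.119),at_z(f,270,233,.119))
```

```text
top [ 0.56304285 -0.20676908  0.162     ] foot [ 0.56506925 -0.21010774  0.128     ] tongue [ 0.56583228 -0.17734191  0.128     ] edge [ 0.52476922 -0.17074966  0.119     ] [ 0.58994307 -0.17191248  0.119     ] [ 0.71489616 -0.17343404  0.119     ]
```

apply_moves --pt "0 0 0 10 1" --pt "0 0 0 20 1" --pt "0 0 0 30 1" --pt "0 0 0 40 1" --pt "0 0 0 50 1" --pt "0 0 0 60 1" --pt "0 0 0 70 1" --pt "0 0 0 80 1" --pt "0 0 0 90 1" --pt "0 0 0 100 1" --pt "0 0 0 110 1" --pt "0 0 0 120 1" --pt "0 0 0 130 1" --pt "0 0 0 135 1" --pt "0 0 0 135 1"

```text
time_s: 20.48
position: [0.4406, -0.1547, 0.4527]
ee_rot: [-3.05, -0.579, 0.004]
force: [-0.5, 0.3, 0.3]
width: 0.0005
```

Run:
```python
from h import *
s=st(); M=go([.567,-.172,.149]);print(M.round(3)); go([.567,-.17,.18])
```

```text
t20.48 q [-0.066  0.226  0.541  2.046 -0.887  0.575 -0.419] p [ 0.4406 -0.1547  0.4527] rpy [-3.05  -0.579  0.004] F [-0.5  0.3  0.3] w0.0005
tip now [ 0.5418 -0.1374  0.2976] shift cm [-6.04  4.72 13.44]
[[ 0.837  0.054  0.544]
 [ 0.004 -0.996  0.094]
 [ 0.547 -0.076 -0.834]]
tip now [ 0.5418 -0.1374  0.2976] shift cm [-4.34  4.28 10.87]
```

apply_moves --pt "-1.5 1 3 0 1" --pt "-2.5 2 6 0 1" --pt "-3.5 2.5 9 0 1" --pt "-4.3 3 10.9 0 1" --pt "-5 3.5 12 0 1" --pt "-6 4 13.4 0 1" --pt "-6 4 13.4 0 1"

```text
time_s: 21.35
position: [0.4649, -0.1833, 0.3047]
ee_rot: [-3.045, -0.579, -0.001]
force: [0.4, -0.2, 0.9]
width: 0.0004
```

Run:
```python
from h import *
s=st(); M=go([.567,-.18,.149]);print(M.round(3)); 
from station import optics
f=optics.grab_frame("wrist"); save(f,"i_w.png")
```

```text
t21.35 q [ 0.726  0.524 -0.445  2.138 -1.361  0.086  0.187] p [ 0.4649 -0.1833  0.3047] rpy [-3.045e+00 -5.790e-01 -1.000e-03] F [ 0.4 -0.2  0.9] w0.0004
tip now [ 0.5662 -0.1654  0.1496] shift cm [ 0.03  1.46 -0.04]
[[ 0.837  0.052  0.544]
 [-0.    -0.995  0.096]
 [ 0.547 -0.08  -0.833]]
```

View pics/i_w.png

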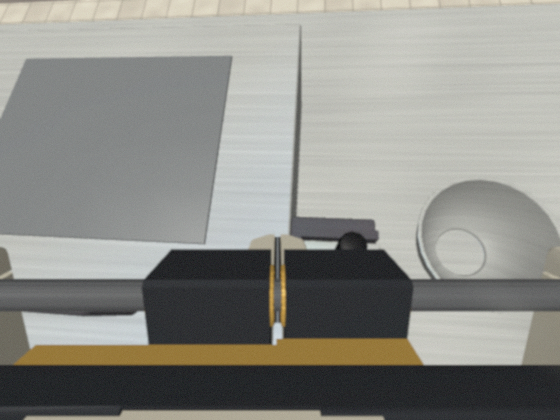

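apply_moves --pt "0 0.6 0 0 1" --pt "0 1.2 0 0 1" --pt "0 1.6 0 0 1" --pt "0 1.9 0 0 1" --pt "0 2.1 0 0 1"

```text
time_s: 22.02
position: [0.4676, -0.2012, 0.3044]
ee_rot: [-3.049, -0.58, 0.007]
force: [-0.1, 0.5, -0.2]
width: 0.0004
```

apply_moves --pt "0 0.2 0 0 1" --pt "0 0.3 0 0 1" --pt "0 0.3 0 0 1"

```text
time_s: 22.4
position: [0.4677, -0.2028, 0.3042]
ee_rot: [-3.045, -0.581, 0.008]
force: [-0.7, 4.7, 2.6]
width: 0.0005
```

Run:
```python
from h import *
s=st(); M=go([.567,-.18,.149]);
```

```text
t22.40 q [ 0.701  0.525 -0.355  2.11  -1.293  0.158  0.153] p [ 0.4677 -0.2028  0.3042] rpy [-3.045 -0.581  0.008] F [-0.7  4.7  2.6] w0.0005
tip now [ 0.5691 -0.184   0.1494] shift cm [-0.19 -0.41 -0.04]
```

apply_moves --pt "0 0.2 0 0 1" --pt "0 0.3 0 0 1" --pt "0 0.3 0 0 1"

```text
time_s: 22.78
position: [0.4678, -0.204, 0.3041]
ee_rot: [-3.041, -0.581, 0.01]
force: [-3.3, 7.4, 4.6]
width: 0.0004
```

Run:
```python
from h import *
s=st(); M=go([.567,-.18,.149]);
```

```text
t22.77 q [ 0.7    0.525 -0.348  2.108 -1.285  0.168  0.149] p [ 0.4678 -0.204   0.3041] rpy [-3.041 -0.581  0.01 ] F [-3.3  7.4  4.6] w0.0004
tip now [ 0.5692 -0.1842  0.1494] shift cm [-0.2  -0.43 -0.04]
```

apply_moves --pt "0 0.3 0 0 1" --pt "0 0.6 0 0 1" --pt "0 0.8 0 0 1" --pt "0 0.8 0 0 1"

```text
time_s: 23.28
position: [0.4681, -0.2069, 0.3038]
ee_rot: [-3.03, -0.581, 0.016]
force: [-8.2, 14.7, 11.0]
width: 0.0008
```

Run:
```python
from h import *
s=st(); M=go([.567,-.18,.149]);
from station import optics
f=optics.grab_frame("wrist"); save(f,"j_w.png",(230,150,450,300),3.5)
f=optics.grab_frame("scene"); save(f,"j_s.png",(160,90,300,190),5)
```

```text
t23.27 q [ 0.698  0.527 -0.333  2.101 -1.265  0.195  0.141] p [ 0.4681 -0.2069  0.3038] rpy [-3.03  -0.581  0.016] F [-8.2 14.7 11. ] w0.0008
tip now [ 0.5692 -0.1846  0.1493] shift cm [-0.2  -0.47 -0.04]
```

View pics/j_w.png

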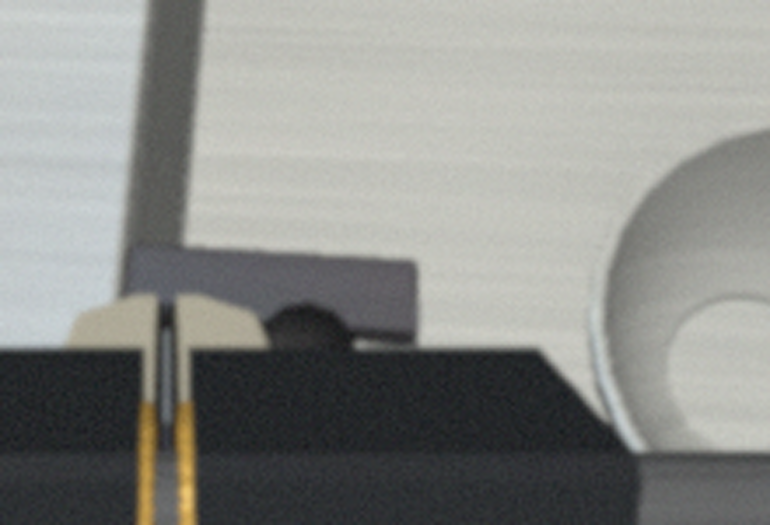

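View pics/j_s.png

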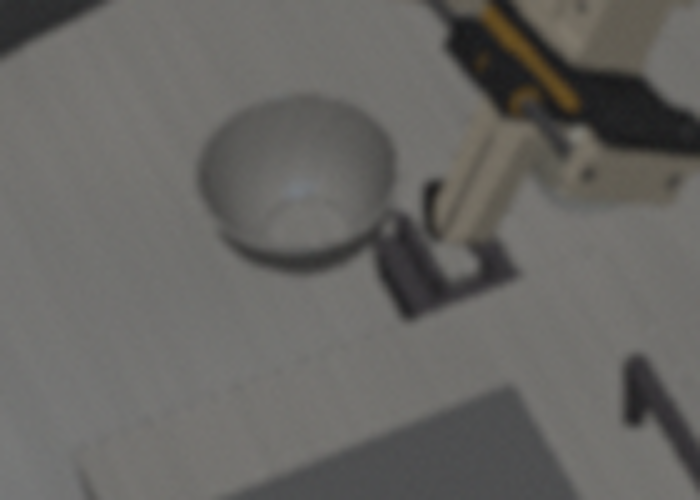

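apply_moves --pt "0 -0.9 0 0 1" --pt "0 -1.5 -2 0 1" --pt "0 -1.5 -6 0 1" --pt "1 -4 -10 0 1" --pt "2 -8 -14 0 1" --pt "2 -12 -16 0 1" --pt "2 -15 -16 0 1" --pt "2 -15 -16 0 1"

```text
time_s: 24.38
position: [0.3891, -0.0802, 0.4598]
ee_rot: [-3.05, -0.583, 0.01]
force: [-0.6, -0.2, 0.1]
width: 0.0001
```

Run:
```python
from h import *
s=st(); M=go([.529,-.009,.164],.174);print(M.round(3))
from station import optics
f=optics.grab_frame("top"); save(f,"k_t.png",(310,160,410,260),6)
g=optics.grab_frame("scene"); save(g,"k_s.png",(200,110,290,180),8)
```

```text
t24.38 q [ 0.175  0.072  0.048  2.18  -0.595  0.4   -0.817] p [ 0.3891 -0.0802  0.4598] rpy [-3.05  -0.583  0.01 ] F [-0.6 -0.2  0.1] w0.0001
tip now [ 0.4843 -0.0634  0.3152] shift cm [-4.55 -3.99 15.54]
[[ 0.835  0.06   0.547]
 [ 0.008 -0.995  0.097]
 [ 0.551 -0.076 -0.831]]
```

View pics/k_t.png

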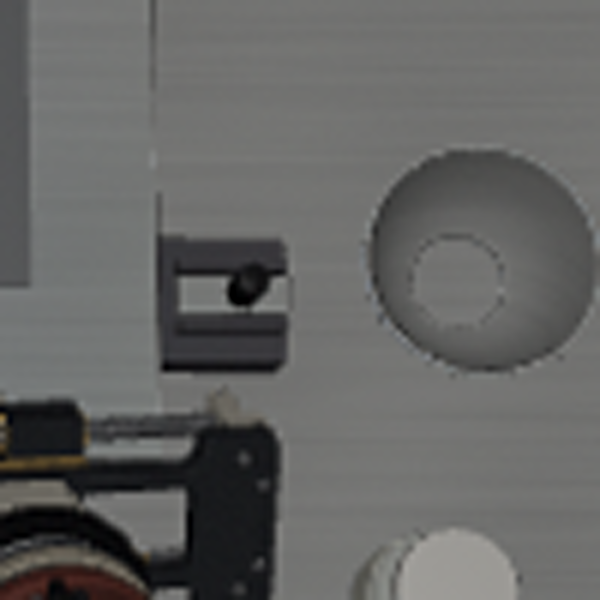

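View pics/k_s.png

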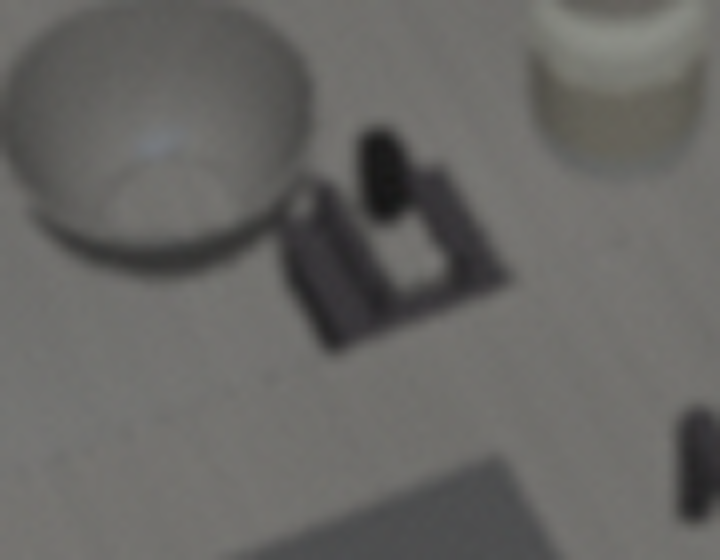

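Run:
```python
from h import *
from station import optics
f=optics.grab_frame("top"); b=cv2.cvtColor(f["img"],cv2.COLOR_RGB2GRAY).astype(float)
a=cv2.cvtColor(cv2.imread("pics/a_top.png"),cv2.COLOR_BGR2GRAY).astype(float)
for r in (208,209,210):
    print(r,"a",a[r,328:356].astype(int)); print(r,"b",b[r,328:364].astype(int))
# subpixel knob match
t=a[202:212,339:347].astype(np.float32)
U=8;T=cv2.resize(t,None,fx=U,fy=U,interpolation=cv2.INTER_CUBIC);I=cv2.resize(b[196:220,336:366].astype(np.float32),None,fx=U,fy=U,interpolation=cv2.INTER_CUBIC)
m=cv2.matchTemplate(I,T,cv2.TM_CCOEFF_NORMED);_,v,_,l=cv2.minMaxLoc(m);print(v,336+l[0]/U-339,196+l[1]/U-202)
p0=at_z(f,342.5,206,.145);p1=at_z(f,342.5+336+l[0]/U-339,206+196+l[1]/U-202,.145);print(p1-p0)
```

```text
208 a [113 114 112  81 111 110 110 111 110 111 111  85   0   6  19  25  13  22
  86 113 112 118  46  52  52  53  52  53]
208 b [120 120 120 120 120 120 121 122  52  56  54  70 121 118 117 117 116 118
 117  95   0   3  13  30  22  16  67 121 117 116  99 117 115 115 115 116]
209 a [112 112 110  94 112 111 111 111 111 111 112  83   0   2   1   1  21  88
 112 112 112 121  47  50  53  52  53  53]
209 b [119 120 119 119 120 120 121 120  61  56  55  68 122 119 118 117 117 118
 120 116   0   2   5   5  13  67 119 120 118 117  99 115 115 115 116 115]
210 a [112 113 111  95 113 113 112 112 112 111 114 110  51   0   0   6  63 114
 114 112 113 122  49  53  53  53  54  53]
210 b [119 119 119 120 119 121 122 121  62  58  56  68 123 120 119 118 119 119
 120 120  55   0   0  10  69 120 121 119 119 116  98 113 114 113 113 113]
0.9752856492996216 8.125 0.0
[-0.00012905 -0.02229204  0.        ]
```

Run:
```python
from h import *
M=go([.566,-.168,.20]);go([.566,-.170,.157]);go([.566,-.184,.157]);go([.566,-.192,.157])
```

```text
tip now [ 0.491  -0.0654  0.3042] shift cm [ 0.52 11.42 11.81]
tip now [ 0.491  -0.0654  0.3042] shift cm [-1.84 11.95 15.37]
tip now [ 0.491  -0.0654  0.3042] shift cm [-1.84 13.34 15.24]
tip now [ 0.491  -0.0654  0.3042] shift cm [-1.84 14.14 15.16]
```

apply_moves --pt "0.5 4 3 0 1" --pt "0.5 8 7 0 1" --pt "0.5 11.4 11.8 0 1" --pt "-0.8 11.6 13.8 0 1" --pt "-1.8 11.9 15.4 0 1" --pt "-1.8 12.6 15.3 0 1" --pt "-1.8 13 15.3 0 1" --pt "-1.8 13 15.3 0 1"

```text
time_s: 25.52
position: [0.4652, -0.1969, 0.3126]
ee_rot: [-3.051, -0.582, 0.006]
force: [1.2, 0.6, -0.3]
width: 0.0002
```

Run:
```python
from h import *
st();M=go([.566,-.184,.157]);go([.566,-.192,.157])
```

```text
t25.52 q [ 0.666  0.499 -0.318  2.117 -1.287  0.172  0.127] p [ 0.4652 -0.1969  0.3126] rpy [-3.051 -0.582  0.006] F [ 1.2  0.6 -0.3] w0.0002
tip now [ 0.5669 -0.1794  0.1578] shift cm [-0.12  0.45 -0.03]
tip now [ 0.5669 -0.1794  0.1578] shift cm [-0.13  1.25 -0.1 ]
```

apply_moves --pt "0 0.4 0 0 1" --pt "0 0.8 -0.1 0 1" --pt "0 1.1 -0.1 0 1" --pt "0 1.1 -0.1 0 1"

```text
time_s: 26.02
position: [0.4652, -0.2065, 0.3119]
ee_rot: [-3.047, -0.581, 0.007]
force: [-0.3, 1.5, 1.1]
width: 0.0006
```

Run:
```python
from h import *
st();M=go([.566,-.192,.157])
```

```text
t26.02 q [ 0.667  0.503 -0.292  2.106 -1.259  0.2    0.114] p [ 0.4652 -0.2065  0.3119] rpy [-3.047 -0.581  0.007] F [-0.3  1.5  1.1] w0.0006
tip now [ 0.5667 -0.1883  0.1571] shift cm [-0.06  0.37 -0.07]
```

apply_moves --pt "0 0.3 0 0 1" --pt "0 0.5 -0.1 0 1" --pt "0 0.5 -0.1 0 1"

```text
time_s: 26.4
position: [0.465, -0.2091, 0.312]
ee_rot: [-3.041, -0.58, 0.01]
force: [-0.7, 5.7, 2.4]
width: 0.0002
```

Run:
```python
from h import *
st();M=go([.566,-.192,.157])
from station import optics
f=optics.grab_frame("wrist"); save(f,"l_w.png",(230,150,450,300),3.5)
f=optics.grab_frame("scene"); save(f,"l_s.png",(160,90,300,190),5)
```

```text
t26.40 q [ 0.667  0.503 -0.281  2.102 -1.244  0.217  0.107] p [ 0.465  -0.2091  0.312 ] rpy [-3.041 -0.58   0.01 ] F [-0.7  5.7  2.4] w0.0002
tip now [ 0.5663 -0.1895  0.1573] shift cm [-0.04  0.25 -0.02]
```

View pics/l_s.png

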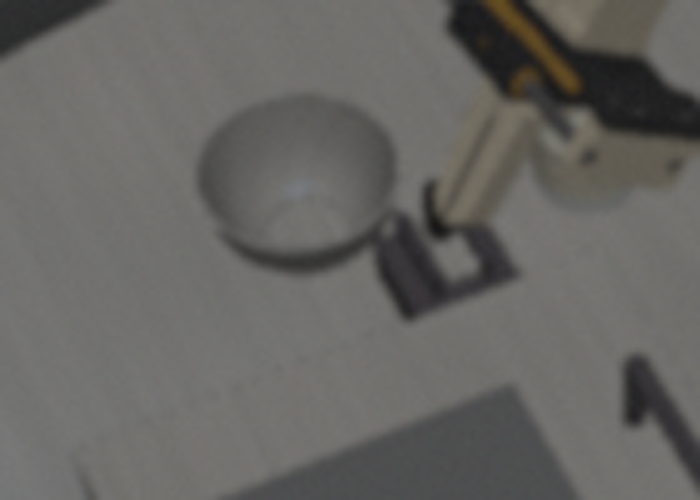

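View pics/l_w.png

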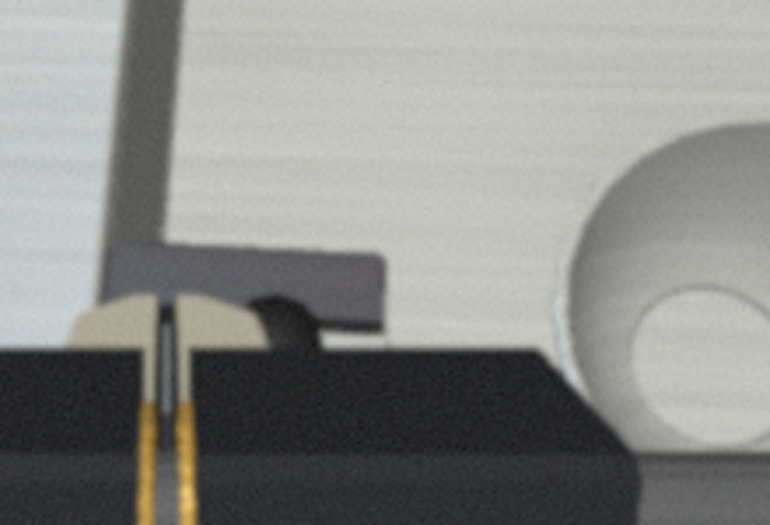

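apply_moves --pt "0 0.3 0 0 1" --pt "0 0.5 0 0 1" --pt "0 0.5 0 0 1"

```text
time_s: 26.88
position: [0.4653, -0.2111, 0.3117]
ee_rot: [-3.034, -0.58, 0.013]
force: [-2.6, 10.1, 3.7]
width: 0.0002
```

apply_moves --pt "0 0.3 0 0 1" --pt "0 0.5 0 0 1" --pt "0 0.5 0 0 1"

```text
time_s: 27.25
position: [0.4656, -0.2131, 0.3115]
ee_rot: [-3.027, -0.581, 0.016]
force: [-5.4, 14.9, 8.3]
width: 0.0005
```

Run:
```python
from h import *
st();M=go([.566,-.192,.157])
```

```text
t27.25 q [ 0.669  0.508 -0.268  2.093 -1.223  0.247  0.101] p [ 0.4656 -0.2131  0.3115] rpy [-3.027 -0.581  0.016] F [-5.4 14.9  8.3] w0.0005
tip now [ 0.5666 -0.1902  0.157 ] shift cm [-0.05  0.18 -0.06]
```

apply_moves --pt "0 -1 0 0 1" --pt "0 -1.5 -3 0 1" --pt "0 -1.5 -7 0 1" --pt "1 -5 -11 -10 1" --pt "1 -9 -15 -20 1" --pt "1 -13 -16 -30 1" --pt "1 -16 -16 -40 1" --pt "1 -17 -16 -50 1" --pt "1 -17 -16 -60 1" --pt "1 -17 -16 -70 1" --pt "1 -17 -16 -80 1" --pt "1 -17 -16 -90 1" --pt "1 -17 -16 -90 1"

```text
time_s: 28.88
position: [0.3768, -0.069, 0.4633]
ee_rot: [2.559, -0.078, 1.625]
force: [1.3, -0.2, -1.1]
width: 0.0002
```

Run:
```python
from h import *
from station import optics
st()
f=optics.grab_frame("top"); b=cv2.cvtColor(f["img"],cv2.COLOR_RGB2GRAY).astype(float)
a=cv2.cvtColor(cv2.imread("pics/a_top.png"),cv2.COLOR_BGR2GRAY).astype(float)
for r in (209,): print(r,"b",b[r,328:364].astype(int))
t=a[202:212,339:347].astype(np.float32)
U=8;T=cv2.resize(t,None,fx=U,fy=U,interpolation=cv2.INTER_CUBIC);I=cv2.resize(b[196:220,336:366].astype(np.float32),None,fx=U,fy=U,interpolation=cv2.INTER_CUBIC)
m=cv2.matchTemplate(I,T,cv2.TM_CCOEFF_NORMED);_,v,_,l=cv2.minMaxLoc(m);print(v,336+l[0]/U-339,196+l[1]/U-202)
p0=at_z(f,342.5,206,.145);p1=at_z(f,342.5+336+l[0]/U-339,206+196+l[1]/U-202,.145);print(p1-p0)
M=go([.529,-.009,.164],.174);print(M.round(3))
```

```text
t28.88 q [ 0.358  0.046 -0.173  2.196 -0.515  0.389  0.646] p [ 0.3768 -0.069   0.4633] rpy [ 2.559 -0.078  1.625] F [ 1.3 -0.2 -1.1] w0.0002
209 b [119 119 119 119 118 119 119 120  61  56  54  68 121 118 117 117 116 117
 119 117   0   2   3   3  14  67 118 119 117 116  98 115 114 115 114 114]
0.9752743244171143 8.125 0.0
[-0.00012905 -0.02229204  0.        ]
tip now [ 0.4718 -0.0523  0.3185] shift cm [ 2.79 -3.69 16.4 ]
[[-0.053  0.836  0.546]
 [ 0.995  0.001  0.095]
 [ 0.079  0.549 -0.832]]
```

apply_moves --pt "1 -1.5 3 0 0.3" --pt "2 -3 6 0 0.3" --pt "2.8 -3.7 9 0 0.3" --pt "2.8 -3.7 11.5 0 0.3" --pt "2.8 -3.7 11.5 0 0.3"

```text
time_s: 29.55
position: [0.4118, -0.0314, 0.3583]
ee_rot: [2.572, -0.076, 1.632]
force: [1.8, 1.9, 2.4]
width: 0.0324
```

Run:
```python
from h import *
s=st(); M=go([.529,-.009,.164],.174);print(M.round(3))
from station import optics
f=optics.grab_frame("wrist"); save(f,"m_w.png")
```

```text
t29.55 q [ 0.359  0.287 -0.368  2.307 -1.362  0.014  1.431] p [ 0.4118 -0.0314  0.3583] rpy [ 2.572 -0.076  1.632] F [1.8 1.9 2.4] w0.0324
tip now [ 0.5047 -0.0145  0.2122] shift cm [ 0.03 -0.54  5.4 ]
[[-0.061  0.843  0.534]
 [ 0.995  0.01   0.097]
 [ 0.076  0.538 -0.84 ]]
```

View pics/m_w.png

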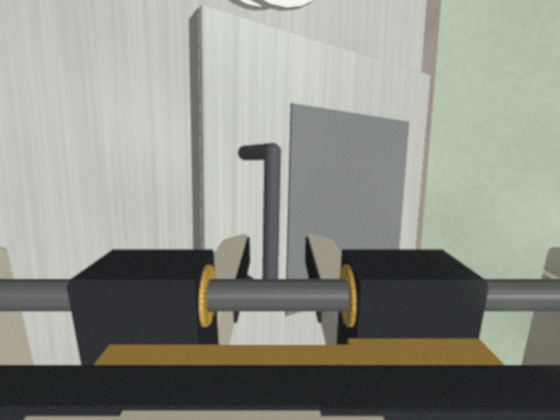

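apply_moves --pt "0 -0.5 1.5 0 0.3" --pt "0 -0.5 3 0 0.3" --pt "0 -0.5 4.3 0 0.3" --pt "0 -0.5 5.2 0 0.3" --pt "0 -0.5 5.2 0 0.3"

```text
time_s: 30.22
position: [0.4462, -0.0297, 0.3354]
ee_rot: [2.603, -0.083, 1.63]
force: [-3.3, -1.3, 7.2]
width: 0.0327
```

Run:
```python
from h import *
s=st(); M=go([.529,-.009,.164],.174);print(M.round(3))
from station import optics
f=optics.grab_frame("wrist"); save(f,"n_w.png")
f=optics.grab_frame("top"); save(f,"n_t.png",(210,120,410,270),4)
```

```text
t30.23 q [ 0.275  0.372 -0.289  2.248 -1.361  0.015  1.426] p [ 0.4462 -0.0297  0.3354] rpy [ 2.603 -0.083  1.63 ] F [-3.3 -1.3  7.2] w0.0327
tip now [ 0.5346 -0.0121  0.1866] shift cm [ 0.15 -1.63  1.68]
[[-0.059  0.859  0.508]
 [ 0.995  0.009  0.101]
 [ 0.082  0.512 -0.855]]
```

View pics/n_w.png

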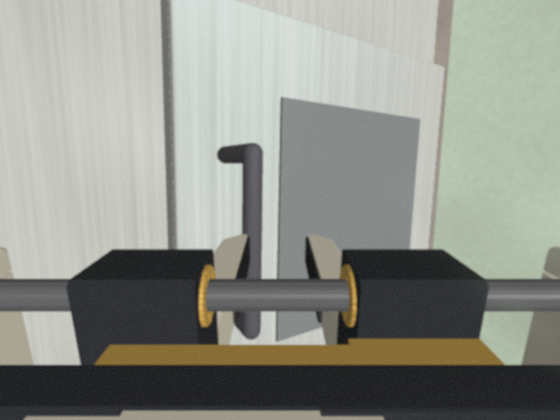

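View pics/n_t.png

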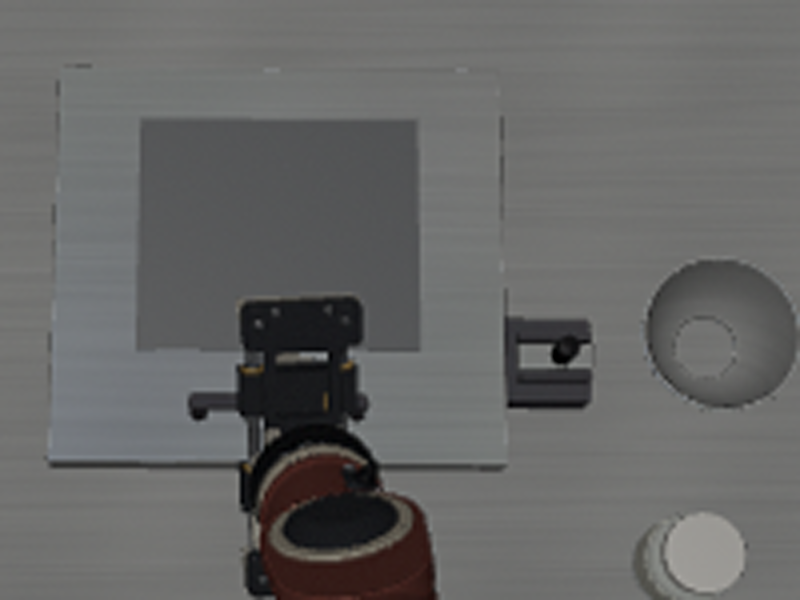

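apply_moves --pt "0 -0.5 -1.5 0 0.3" --pt "0 -1 -3 -10 0.3" --pt "0 -1 -3 -20 0.3" --pt "0 -1 -3 -30 0.3" --pt "0 -1 -3 -40 0.3" --pt "0 -1 -3 -50 0.3" --pt "0 -1 -3 -60 0.3" --pt "0 -1 -3 -70 0.3" --pt "0 -1 -3 -80 0.3" --pt "0 -1 -3 -90 0.3" --pt "0 -1 -3 -100 0.3" --pt "0 -1 -3 -110 0.3" --pt "0 -1 -3 -120 0.3" --pt "0 -1 -3 -130 0.3" --pt "0 -1 -3 -140 0.3" --pt "0 -1 -3 -150 0.3" --pt "0 -1 -3 -160 0.3" --pt "0 -1 -3 -170 0.3" --pt "0 -1 -3 -180 0.3" --pt "0 -1 -3 -180 0.3"

```text
time_s: 32.83
position: [0.4227, -0.0329, 0.3558]
ee_rot: [-2.603, 0.084, -1.513]
force: [0.8, -0.7, -0.3]
width: 0.0325
```

Run:
```python
from h import *
s=st(); M=go([.529,-.009,.164],.174);print(M.round(3))
```

```text
t32.83 q [ 0.418  0.316 -0.447  2.274  0.389  0.051  2.821] p [ 0.4227 -0.0329  0.3558] rpy [-2.603  0.084 -1.513] F [ 0.8 -0.7 -0.3] w0.0325
tip now [ 0.5111 -0.0153  0.207 ] shift cm [-0.16  0.66  4.65]
[[ 0.058 -0.859  0.508]
 [-0.995 -0.007  0.101]
 [-0.083 -0.511 -0.855]]
```

apply_moves --pt "-0.1 0.6 1.5 0 0.3" --pt "-0.1 0.6 3 0 0.3" --pt "-0.1 0.6 4 0 0.3" --pt "-0.1 0.6 4.6 0 0.3" --pt "-0.1 0.6 4.6 0 0.3"

```text
time_s: 33.45
position: [0.44, -0.0283, 0.3185]
ee_rot: [-2.649, 0.077, -1.512]
force: [-0.3, -0.2, -0.3]
width: 0.0326
```

Run:
```python
from h import *
s=st(); M=go([.529,-.009,.164],.174);print(M.round(3))
from station import optics
f=optics.grab_frame("wrist"); save(f,"o_w.png")
```

```text
t33.45 q [ 0.429  0.426 -0.512  2.265  1.524  0.105  1.691] p [ 0.44   -0.0283  0.3185] rpy [-2.649  0.077 -1.512] F [-0.3 -0.2 -0.3] w0.0326
tip now [ 0.5215 -0.0117  0.1657] shift cm [-0.21 -0.59  0.52]
[[ 0.058 -0.882  0.468]
 [-0.995 -0.015  0.095]
 [-0.077 -0.472 -0.878]]
```

View pics/o_w.png

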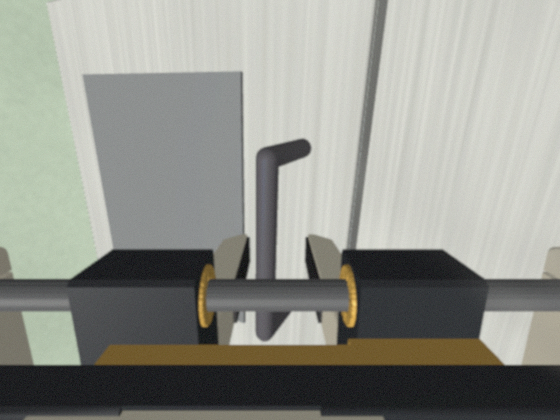

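apply_moves --pt "-0.1 -0.3 0.2 0 0.3" --pt "-0.1 -0.5 0.4 0 0.5" --pt "-0.1 -0.5 0.4 0 1" --pt "-0.1 -0.5 0.4 0 1" --pt "-0.1 -0.5 0.4 0 1" --force 15

```text
time_s: 34.12
position: [0.4471, -0.0271, 0.3182]
ee_rot: [-2.646, 0.077, -1.51]
force: [4.8, -0.2, -0.4]
width: 0.0118
```

Run:
```python
from h import *
s=st(); M=go([.529,-.009,.164],.174);print(M.round(3))
Z=R.from_matrix(M)
# handle path in world shift -> tool cm
h0=np.array([-.245,.053])
for a in [.04,.08,.12,.16,.18,.2,.22,.24,.26,.28]:
    c,s_=np.cos(a),np.sin(a); x=h0[0]*c+h0[1]*s_; z=-h0[0]*s_+h0[1]*c
    d=R.from_euler('z',PY).apply([x-h0[0],0,z-h0[1]]); print(a,np.round(d*1000,1),np.round(M.T@d*100,2))
```

```text
t34.12 q [ 0.424  0.435 -0.513  2.249  1.484  0.11   1.733] p [ 0.4471 -0.0271  0.3182] rpy [-2.646  0.077 -1.51 ] F [ 4.8 -0.2 -0.4] w0.0118
tip now [ 0.529  -0.0103  0.1656] shift cm [-0.12  0.08  0.15]
[[ 0.061 -0.88   0.471]
 [-0.995 -0.017  0.096]
 [-0.077 -0.474 -0.877]]
0.04 [ 2.3 -0.   9.8] [-0.06 -0.67 -0.75]
0.08 [ 5.  -0.1 19.4] [-0.11 -1.36 -1.47]
0.12 [ 8.1 -0.1 28.9] [-0.16 -2.09 -2.16]
0.16 [11.6 -0.2 38.4] [-0.21 -2.84 -2.82]
0.18 [13.4 -0.2 43. ] [-0.23 -3.22 -3.14]
0.2 [15.4 -0.2 47.6] [-0.25 -3.61 -3.45]
0.22 [17.5 -0.2 52.2] [-0.27 -4.01 -3.76]
0.24 [19.6 -0.3 56.7] [-0.29 -4.42 -4.05]
0.26 [21.9 -0.3 61.2] [-0.31 -4.83 -4.34]
0.28 [24.2 -0.3 65.6] [-0.32 -5.24 -4.62]
```

Gripped (11.8 mm). Lift to about 0.16 rad first, then creep.

apply_moves --pt "0 -0.4 -0.4 0 1" --pt "-0.1 -0.9 -1 0 1" --pt "-0.1 -1.4 -1.5 0 1" --pt "-0.2 -2.1 -2.2 0 1" --pt "-0.2 -2.6 -2.6 0 1" --pt "-0.2 -2.8 -2.8 0 1"

```text
time_s: 34.88
position: [0.4577, -0.0276, 0.3548]
ee_rot: [-2.649, 0.079, -1.51]
force: [10.0, 1.4, -11.2]
width: 0.0111
```

```bash
cat >> h.py <<'E'
def nxt(angles,d=.174):
    # estimate current lid angle from grip point, and shifts to reach angles
    from station import monitor
    from scipy.optimize import minimize_scalar
    s=monitor.read_state(); M=R.from_euler('xyz',s["ee_rot"]).as_matrix(); g=np.array(s["position"])+M[:,2]*d
    def H(a):
        return w([.130-.245*np.cos(a)+.053*np.sin(a),0,.110+.245*np.sin(a)+.053*np.cos(a)])
    o=minimize_scalar(lambda a:np.linalg.norm((H(a)-g)[[0,2]]),bounds=(-.1,1.3),method='bounded')
    print("angle est %.3f err mm %s F %s w %.4f t %.2f"%(o.x,np.round((g-H(o.x))*1000,1),np.round(s["force"],1),s["width"],s["time_s"]))
    for a in angles: print(a,np.round(M.T@(H(a)-H(o.x))*100,2))
E
python3 - <<'E'
from h import *
st();nxt([.18,.2,.22,.24,.26,.28])
E
```

```text
t34.88 q [ 0.653  0.442 -0.831  2.172  1.036  0.284  2.184] p [ 0.4577 -0.0276  0.3548] rpy [-2.649  0.079 -1.51 ] F [ 10.    1.4 -11.2] w0.0111
angle est 0.160 err mm [-1.5 -1.4  0.6] F [ 10.    1.4 -11.2] w 0.0111 t 34.88
0.18 [-0.02 -0.38 -0.32]
0.2 [-0.04 -0.78 -0.64]
0.22 [-0.07 -1.17 -0.94]
0.24 [-0.09 -1.58 -1.24]
0.26 [-0.1  -1.98 -1.53]
0.28 [-0.12 -2.4  -1.81]
```

apply_moves --pt "0 -0.5 -0.2 0 1" --pt "0 -0.8 -0.4 0 1" --pt "0 -1.0 -0.5 0 1" --pt "0 -1.0 -0.5 0 1"

```text
time_s: 35.38
position: [0.4617, -0.0273, 0.3632]
ee_rot: [-2.654, 0.076, -1.509]
force: [-4.1, 3.1, -4.9]
width: 0.0115
```

Run:
```python
from h import *
nxt([.2,.21,.22,.23,.24,.26,.28])
```

```text
angle est 0.194 err mm [-1.5 -1.4  0.7] F [-4.1  3.1 -4.9] w 0.0115 t 35.38
0.2 [-0.01 -0.12 -0.1 ]
0.21 [-0.02 -0.32 -0.25]
0.22 [-0.03 -0.52 -0.4 ]
0.23 [-0.03 -0.72 -0.56]
0.24 [-0.04 -0.92 -0.7 ]
0.26 [-0.06 -1.33 -1.  ]
0.28 [-0.08 -1.74 -1.28]
```

apply_moves --pt "0 -0.2 -0.15 0 1" --pt "0 -0.35 -0.25 0 1" --pt "0 -0.35 -0.25 0 1"

```text
time_s: 35.75
position: [0.4634, -0.0273, 0.3671]
ee_rot: [-2.655, 0.076, -1.509]
force: [-6.3, 2.0, -3.5]
width: 0.0114
```

apply_moves --pt "0 -0.2 -0.15 0 1" --pt "0 -0.3 -0.25 0 1" --pt "0 -0.3 -0.25 0 1"

```text
time_s: 36.12
position: [0.4649, -0.0273, 0.3708]
ee_rot: [-2.655, 0.076, -1.509]
force: [-6.1, 2.8, -4.3]
width: 0.0116
```

Run:
```python
from h import *
nxt([.24,.26,.28])
```

```text
angle est 0.227 err mm [-1.7 -1.4  0.8] F [-6.1  2.8 -4.3] w 0.0116 t 36.12
0.24 [-0.01 -0.27 -0.2 ]
0.26 [-0.03 -0.68 -0.49]
0.28 [-0.05 -1.09 -0.78]
```

apply_moves --pt "0 -0.15 -0.15 0 1" --pt "0 -0.25 -0.25 0 1" --pt "0 -0.25 -0.25 0 1"

```text
time_s: 36.5
position: [0.4664, -0.0275, 0.3744]
ee_rot: [-2.653, 0.076, -1.508]
force: [-5.8, 4.2, -2.9]
width: 0.0113
```

apply_moves --pt "0 -0.15 -0.15 0 1" --pt "0 -0.25 -0.2 0 1" --pt "0 -0.25 -0.2 0 1"

```text
time_s: 36.88
position: [0.4676, -0.0276, 0.377]
ee_rot: [-2.654, 0.077, -1.508]
force: [-5.1, 4.9, -6.8]
width: 0.0114
```

Run:
```python
from h import *
nxt([.24,.26,.28])
```

```text
angle est 0.254 err mm [-1.9 -1.4  1. ] F [-5.1  4.9 -6.8] w 0.0114 t 36.88
0.24 [0.01 0.28 0.2 ]
0.26 [-0.01 -0.13 -0.09]
0.28 [-0.02 -0.54 -0.38]
```

apply_moves --pt "0 -0.1 -0.1 0 1" --pt "0 -0.2 -0.15 0 1" --pt "0 -0.2 -0.15 0 1"

```text
time_s: 37.25
position: [0.4682, -0.0279, 0.3779]
ee_rot: [-2.657, 0.078, -1.508]
force: [1.1, 6.4, -17.3]
width: 0.0113
```

Run:
```python
from h import *
nxt([.24,.26,.28])
```

```text
angle est 0.256 err mm [-2.1 -1.5  1.1] F [  1.1   6.4 -17.3] w 0.0113 t 37.25
0.24 [0.01 0.33 0.24]
0.26 [-0.   -0.08 -0.06]
0.28 [-0.02 -0.49 -0.34]
```

apply_moves --pt "0 0 0 0 0.3" --pt "0 0 0 0 0.3" --pt "0 0 -2 0 0.3" --pt "0 0 -5 0 0.3" --pt "0 0 -8 0 0.3" --pt "0 0 -8 0 0.5"

```text
time_s: 38.0
position: [0.4347, -0.0369, 0.4541]
ee_rot: [-2.639, 0.074, -1.512]
force: [0.4, 0.5, -0.2]
width: 0.0263
```

Run:
```python
from h import *
from ik import *
from station import optics
s=st(); 
f=optics.grab_frame("scene"); save(f,"p_s.png",(160,90,360,310),2.7)
for X,Y in [(-.175,-.066),(-.138,-.066),(-.138,.03),(-.2,-.066)]:
    tip=w([X,Y,.097]); print("tip",tip.round(4),np.round(tip,3)); M=go(tip)
    for t in (.49,.45,.4):
        p,MM=target(tip,t,.1,-np.pi/2); ss=ik(p,MM,12,q0=s["joints"]); print(t,[np.round(q,2).tolist() for q in ss[:2]])
```

```text
t38.00 q [ 1.061  0.362 -1.294  2.066  0.652  0.531  2.561] p [ 0.4347 -0.0369  0.4541] rpy [-2.639  0.074 -1.512] F [ 0.4  0.5 -0.2] w0.0263
tip [ 0.4682 -0.0742  0.097 ] [ 0.468 -0.074  0.097]
tip now [ 0.5226 -0.0196  0.2899] shift cm [ 6.56 14.08 13.8 ]
0.49 []
0.45 []
0.4 [[0.46, 0.49, -0.38, 2.37, 2.39, 0.12, -0.55], [0.57, 0.51, -0.54, 2.37, 2.02, 0.18, -0.19]]
tip [ 0.5052 -0.0747  0.097 ] [ 0.505 -0.075  0.097]
tip now [ 0.5226 -0.0196  0.2899] shift cm [ 6.82 10.83 15.55]
0.49 [[0.66, 0.59, -0.68, 2.35, 2.23, 0.3, -0.36], [0.59, 0.56, -0.57, 2.35, 2.4, 0.25, -0.54]]
0.45 [[0.4, 0.52, -0.31, 2.33, 2.82, 0.12, -0.99], [0.91, 0.78, -1.15, 2.31, 1.73, 0.63, 0.15]]
0.4 [[0.37, 0.51, -0.28, 2.29, 2.17, 0.05, -0.34], [0.28, 0.5, -0.15, 2.29, 3.93, 0.04, -2.11]]
tip [0.5064 0.0213 0.097 ] [0.506 0.021 0.097]
tip now [ 0.5226 -0.0196  0.2899] shift cm [-2.72 10.56 16.51]
0.49 [[0.09, 0.51, -0.23, 2.38, 2.71, 0.26, -1.11], [0.28, 0.54, -0.51, 2.38, 2.28, 0.34, -0.68]]
0.45 [[0.23, 0.52, -0.43, 2.35, 2.17, 0.26, -0.57], [0.13, 0.51, -0.29, 2.35, 2.41, 0.2, -0.81]]
0.4 [[0.04, 0.49, -0.16, 2.31, 2.24, 0.09, -0.65], [0.41, 0.58, -0.7, 2.3, 1.69, 0.38, -0.08]]
tip [ 0.4432 -0.0739  0.097 ] [ 0.443 -0.074  0.097]
tip now [ 0.5226 -0.0196  0.2899] shift cm [ 6.38 16.27 12.62]
0.49 []
0.45 []
0.4 []
```

View pics/p_s.png

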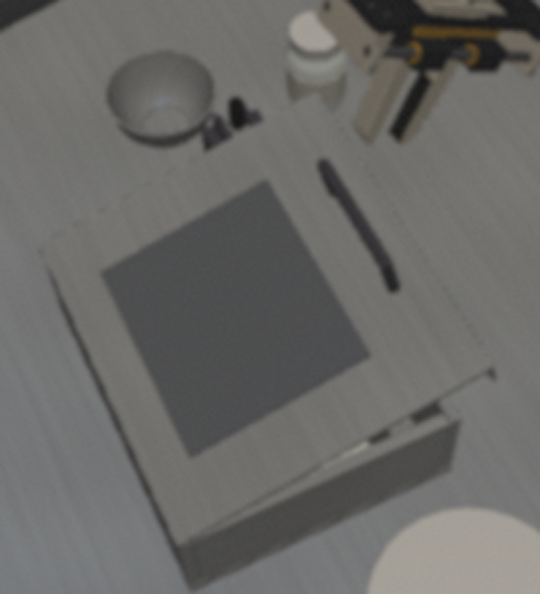

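Run:
```python
from h import *
M=go([.463,-.084,.178]);print(M.round(3))
```

```text
tip now [ 0.5226 -0.0196  0.2899] shift cm [ 6.9  10.68  6.37]
[[ 0.059 -0.879  0.474]
 [-0.995 -0.016  0.094]
 [-0.075 -0.477 -0.876]]
```

apply_moves --pt "0.5 3 -0.5 10 1" --pt "1.5 6 -0.5 20 1" --pt "2.5 8 0 30 1" --pt "3.5 9.5 1 40 1" --pt "4.5 10.5 2 50 1" --pt "5.5 10.7 3 60 1" --pt "6.5 10.7 4 70 1" --pt "6.9 10.7 5 80 1" --pt "6.9 10.7 6.3 90 1" --pt "6.9 10.7 6.3 90 1"

```text
time_s: 39.3
position: [0.3734, -0.1004, 0.3393]
ee_rot: [3.056, 0.491, -3.117]
force: [0.3, -0.4, 0.2]
width: 0.0003
```

Run:
```python
from h import *
from station import optics
st();M=go([.505,-.075,.097]);print(M.round(3))
f=optics.grab_frame("wrist"); save(f,"q_w.png")
```

```text
t39.30 q [ 0.789  0.34  -0.654  2.35   0.182  0.056  1.649] p [ 0.3734 -0.1004  0.3393] rpy [ 3.056  0.491 -3.117] F [ 0.3 -0.4  0.2] w0.0003
tip now [ 0.4605 -0.0824  0.1759] shift cm [-0.22 -0.15  9.09]
[[-0.881 -0.065  0.468]
 [-0.022  0.995  0.097]
 [-0.472  0.075 -0.878]]
```

View pics/q_w.png

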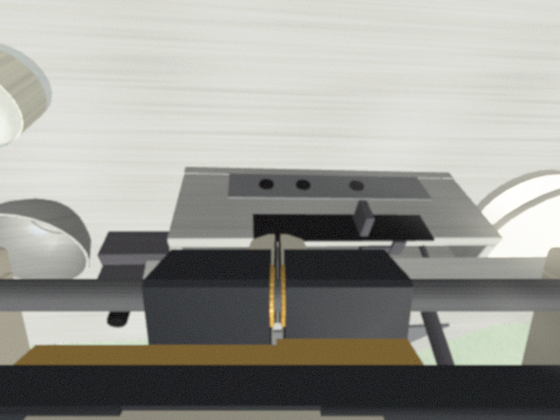

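Run:
```python
from h import *
from station import optics
f=optics.grab_frame("wrist"); save(f,"r_w.png",(230,150,450,260),3.6)
def at_x(u,v,X):
    o,d=ray(f,u,v); o=o-PO; c=R.from_euler('z',-PY); o=c.apply(o); d=c.apply(d); return o+d*(X-o[0])/d[0]
for u,v,X in [(358,203,-.144),(373,233,-.144),(364,205,-.144),(252,228,-.12),(432,228,-.12),(175,240,-.12),(497,237,-.12)]: print(u,v,at_x(u,v,X).round(4))
```

```text
358 203 [-0.144   0.0094  0.0886]
373 233 [-0.144   0.0116  0.1262]
364 205 [-0.144   0.0143  0.0913]
252 228 [-0.12   -0.0873  0.0975]
432 228 [-0.12    0.0885  0.0972]
175 240 [-0.12   -0.1532  0.1118]
497 237 [-0.12    0.1499  0.1092]
```

View pics/r_w.png

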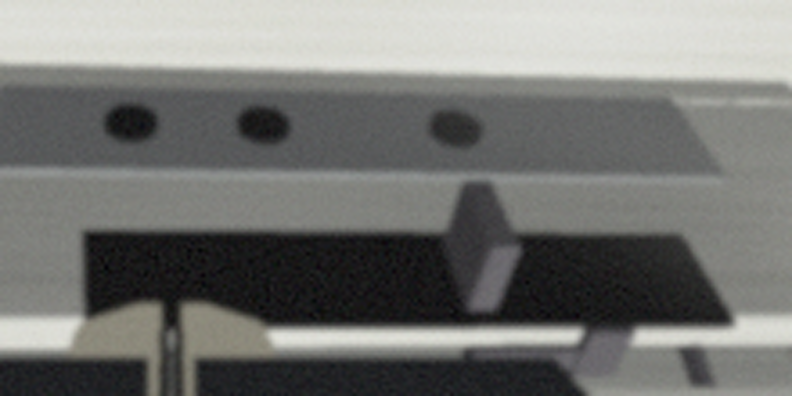

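Run:
```python
from h import *
for p in ([-.138,-.024,.097],[-.138,-.01,.097],[-.138,.02,.097]):
  print(w(p).round(4)); M=go(w(p))
```

```text
[ 0.5057 -0.0327  0.097 ]
tip now [ 0.46   -0.0825  0.1765] shift cm [-0.39  4.07  9.6 ]
[ 0.5059 -0.0187  0.097 ]
tip now [ 0.46   -0.0825  0.1765] shift cm [-0.43  5.46  9.74]
[0.5063 0.0113 0.097 ]
tip now [ 0.46   -0.0825  0.1765] shift cm [-0.53  8.44 10.05]
```

apply_moves --pt "0 2 0 0 1" --pt "0 4 0.5 0 1" --pt "0 4 2.5 0 1" --pt "0 4 4.5 0 1" --pt "0 4 6 0 1" --pt "0 4 6 0 1"

```text
time_s: 40.15
position: [0.4023, -0.0592, 0.315]
ee_rot: [3.047, 0.444, -3.111]
force: [0.0, 1.1, -0.3]
width: 0.0005
```

Run:
```python
from h import *
st();M=go(w([-.138,-.024,.097]));print(M.round(3))
```

```text
t40.15 q [ 0.546  0.4   -0.532  2.329  1.047  0.06   0.68 ] p [ 0.4023 -0.0592  0.315 ] rpy [ 3.047  0.444 -3.111] F [ 0.   1.1 -0.3] w0.0005
tip now [ 0.4813 -0.0392  0.1478] shift cm [-0.04  0.04  5.68]
[[-0.903 -0.071  0.425]
 [-0.027  0.994  0.107]
 [-0.43   0.085 -0.899]]
```

Run:
```python
from h import *
M=go(w([-.139,-.022,.101]))
```

```text
tip now [ 0.4813 -0.0392  0.1478] shift cm [-0.13  0.28  5.3 ]
```

apply_moves --pt "0 0.1 1.5 0 1" --pt "0 0.1 3 0 1" --pt "-0.1 0.2 4.4 0 1" --pt "-0.1 0.2 5.3 0 1" --pt "-0.1 0.2 5.3 0 1"

```text
time_s: 40.78
position: [0.4251, -0.0522, 0.2671]
ee_rot: [3.043, 0.442, -3.115]
force: [-0.4, 0.6, -0.4]
width: 0.0001
```

Run:
```python
from h import *
from station import optics
st();M=go(w([-.139,-.005,.101]));print(M.round(3)); go(w([-.139,.02,.101]))
f=optics.grab_frame("wrist"); save(f,"s_w.png",(180,130,440,270),3)
```

```text
t40.77 q [ 0.639  0.593 -0.749  2.322  1.92   0.267 -0.185] p [ 0.4251 -0.0522  0.2671] rpy [ 3.043  0.442 -3.115] F [-0.4  0.6 -0.4] w0.0001
tip now [ 0.5038 -0.0318  0.0998] shift cm [-0.2   1.8   0.14]
[[-0.904 -0.069  0.423]
 [-0.024  0.994  0.11 ]
 [-0.428  0.089 -0.899]]
tip now [ 0.5038 -0.0318  0.0998] shift cm [-0.29  4.29  0.43]
```

View pics/s_w.png

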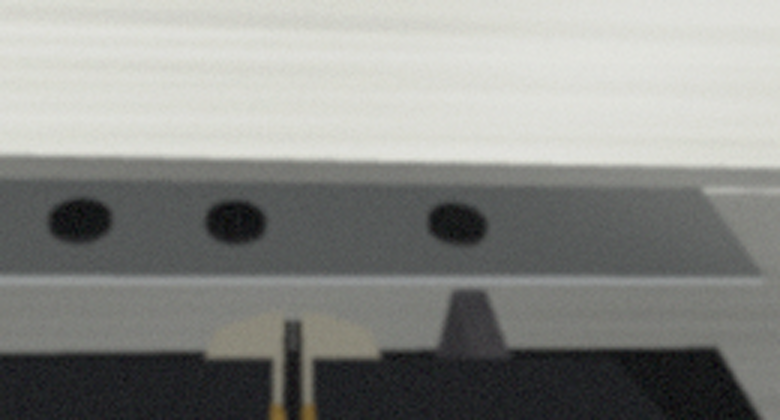

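apply_moves --pt "0 0.4 0 0 1" --pt "-0.1 0.8 0 0 1" --pt "-0.1 1.2 0.1 0 1" --pt "-0.2 1.5 0.1 0 1"

```text
time_s: 41.32
position: [0.4261, -0.036, 0.269]
ee_rot: [3.045, 0.443, -3.114]
force: [-0.1, 0.1, 0.0]
width: 0.0005
```

Run:
```python
from h import *
st();go(w([-.138,.02,.101]))
```

```text
t41.33 q [ 0.602  0.59  -0.759  2.325  1.905  0.291 -0.209] p [ 0.4261 -0.036   0.269 ] rpy [ 3.045  0.443 -3.114] F [-0.1  0.1  0. ] w0.0005
tip now [ 0.5049 -0.0159  0.1017] shift cm [-0.16  2.69  0.42]
```

apply_moves --pt "0 0.3 0 0 1" --pt "-0.1 0.6 0.1 0 1" --pt "-0.1 0.9 0.1 0 1" --pt "-0.1 0.9 0.1 0 1"

```text
time_s: 41.82
position: [0.4268, -0.0273, 0.2691]
ee_rot: [3.045, 0.442, -3.114]
force: [0.2, 0.2, 0.3]
width: 0.0004
```

Run:
```python
from h import *
st();go(w([-.138,.02,.101]))
```

```text
t41.83 q [ 0.584  0.592 -0.768  2.325  1.898  0.306 -0.224] p [ 0.4268 -0.0273  0.2691] rpy [ 3.045  0.442 -3.114] F [0.2 0.2 0.3] w0.0004
tip now [ 0.5056 -0.0072  0.1018] shift cm [-0.07  1.82  0.3 ]
```

Run:
```python
from h import *
from station import optics
f=optics.grab_frame("wrist"); save(f,"t_w.png",(180,130,440,270),3)
```

```text
(no output)
```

View pics/t_w.png

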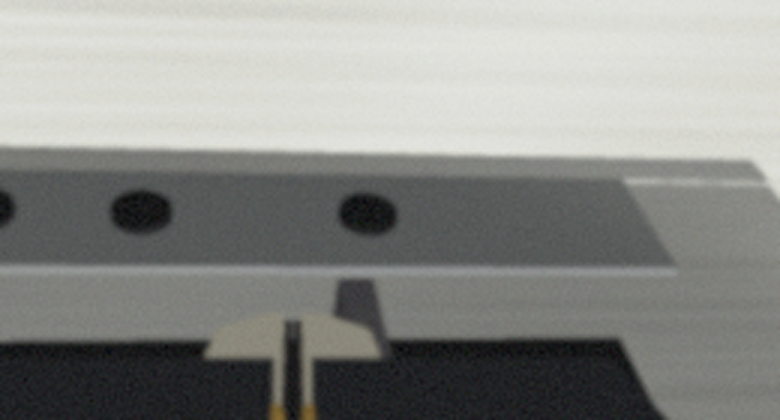

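apply_moves --pt "0 0.2 0 0 1" --pt "0 0.4 0.1 0 1" --pt "0 0.4 0.1 0 1"

```text
time_s: 42.25
position: [0.4268, -0.0237, 0.2686]
ee_rot: [3.046, 0.442, -3.115]
force: [-2.7, -3.2, 3.0]
width: 0.0005
```

Run:
```python
from h import *
st();go(w([-.138,.02,.101]))
```

```text
t42.25 q [ 0.577  0.595 -0.774  2.327  1.899  0.317 -0.235] p [ 0.4268 -0.0237  0.2686] rpy [ 3.046  0.442 -3.115] F [-2.7 -3.2  3. ] w0.0005
tip now [ 0.5056 -0.0039  0.1013] shift cm [-0.09  1.5   0.21]
```

apply_moves --pt "0 0.3 0 0 1" --pt "0 0.5 0.1 0 1" --pt "0 0.5 0.1 0 1"

```text
time_s: 42.62
position: [0.4272, -0.018, 0.2683]
ee_rot: [3.045, 0.443, -3.114]
force: [-1.2, -2.1, 3.7]
width: 0.0003
```

Run:
```python
from h import *
from station import optics
st();go(w([-.138,.02,.101]))
f=optics.grab_frame("wrist"); save(f,"u_w.png",(180,130,440,270),3)
```

```text
t42.62 q [ 0.567  0.598 -0.781  2.327  1.899  0.327 -0.246] p [ 0.4272 -0.018   0.2683] rpy [ 3.045  0.443 -3.114] F [-1.2 -2.1  3.7] w0.0003
tip now [0.506  0.0022 0.101 ] shift cm [-0.05  0.9   0.11]
```

View pics/u_w.png

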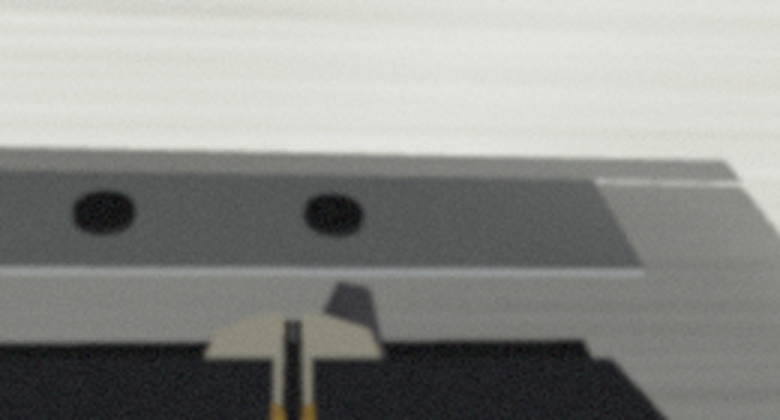

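apply_moves --pt "0 0.25 0.1 0 1" --pt "-0.1 0.5 0.2 0 1" --pt "-0.1 0.6 0.3 0 1" --pt "-0.1 0.6 0.3 0 1"

```text
time_s: 43.18
position: [0.4291, -0.0117, 0.2666]
ee_rot: [3.045, 0.443, -3.114]
force: [-2.4, -2.2, 5.7]
width: 0.0005
```

Run:
```python
from h import *
st();go(w([-.138,.02,.101]))
```

```text
t43.17 q [ 0.553  0.606 -0.789  2.325  1.9    0.343 -0.261] p [ 0.4291 -0.0117  0.2666] rpy [ 3.045  0.443 -3.114] F [-2.4 -2.2  5.7] w0.0005
tip now [0.508  0.0085 0.0994] shift cm [ 0.08  0.31 -0.19]
```

apply_moves --pt "0 0.25 0 0 1" --pt "-0.1 0.5 0.1 0 1" --pt "-0.1 0.5 0.1 0 1"

```text
time_s: 43.55
position: [0.4301, -0.0081, 0.2664]
ee_rot: [3.049, 0.443, -3.117]
force: [-2.8, -6.4, 8.0]
width: 0.0007
```

Run:
```python
from h import *
from station import optics
st();go(w([-.138,.02,.101]))
f=optics.grab_frame("wrist"); save(f,"v_w.png",(180,130,440,270),3)
```

```text
t43.55 q [ 0.542  0.607 -0.789  2.324  1.893  0.354 -0.267] p [ 0.4301 -0.0081  0.2664] rpy [ 3.049  0.443 -3.117] F [-2.8 -6.4  8. ] w0.0007
tip now [0.5091 0.011  0.0992] shift cm [ 0.18  0.06 -0.29]
```

View pics/v_w.png

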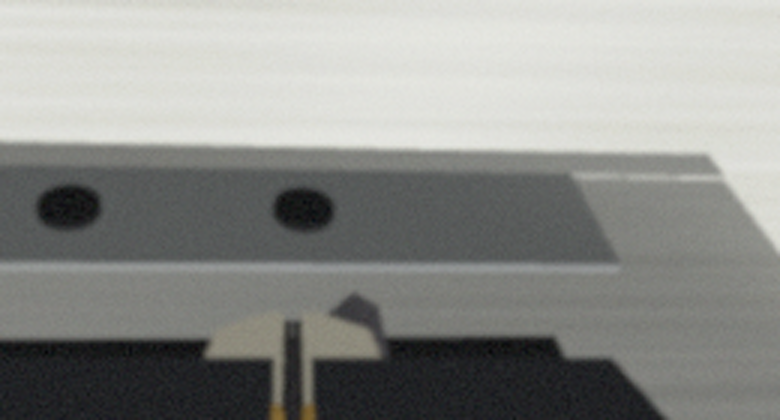

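apply_moves --pt "0 0.2 0 0 1" --pt "0 0.4 0 0 1" --pt "0 0.4 0 0 1"

```text
time_s: 43.98
position: [0.4299, -0.0063, 0.2665]
ee_rot: [3.055, 0.444, -3.121]
force: [-4.2, -11.5, 9.0]
width: 0.0003
```

Run:
```python
from h import *
st();go(w([-.138,.02,.101]))
```

```text
t43.98 q [ 0.535  0.606 -0.789  2.325  1.889  0.364 -0.273] p [ 0.4299 -0.0063  0.2665] rpy [ 3.055  0.444 -3.121] F [ -4.2 -11.5   9. ] w0.0003
tip now [0.5091 0.0114 0.0992] shift cm [ 0.18  0.02 -0.29]
```

apply_moves --pt "0 0.2 0 0 1" --pt "0 0.3 0 0 1" --pt "0 0.3 0 0 1"

```text
time_s: 44.35
position: [0.4298, -0.0051, 0.2666]
ee_rot: [3.06, 0.444, -3.124]
force: [-4.2, -14.9, 9.9]
width: 0.0
```

Run:
```python
from h import *
st();go(w([-.138,-.01,.101]))
```

```text
t44.35 q [ 0.529  0.606 -0.789  2.325  1.886  0.372 -0.278] p [ 0.4298 -0.0051  0.2666] rpy [ 3.06   0.444 -3.124] F [ -4.2 -14.9   9.9] w0.0000
tip now [0.5091 0.0116 0.0992] shift cm [ 0.26 -2.98 -0.57]
```

apply_moves --pt "0 -1 0 0 1" --pt "0 -2 -0.3 0 1" --pt "0 -2.2 -3 0 1" --pt "0 -2.2 -7 0 1" --pt "0 -2.2 -10 0 1" --pt "0 -2.2 -10 0 1"

```text
time_s: 45.1
position: [0.3882, -0.0315, 0.3558]
ee_rot: [3.044, 0.443, -3.112]
force: [0.4, -1.0, -0.9]
width: 0.0005
```

Run:
```python
from h import *
from station import optics
st()
a=.256
H=w([.130-.245*np.cos(a)+.053*np.sin(a),0,.110+.245*np.sin(a)+.053*np.cos(a)]); print(H)
M=go(H,.174); print(M.round(3))
f=optics.grab_frame("wrist"); save(f,"w_w.png",(230,150,450,260),3.6)
```

```text
t45.10 q [ 0.832  0.384 -1.     2.309  1.001  0.28   0.636] p [ 0.3882 -0.0315  0.3558] rpy [ 3.044  0.443 -3.112] F [ 0.4 -1.  -0.9] w0.0005
[ 0.55041261 -0.0092833   0.22330993]
tip now [ 0.462  -0.0123  0.1994] shift cm [-9.02 -0.12  1.63]
[[-0.903 -0.071  0.424]
 [-0.027  0.994  0.11 ]
 [-0.429  0.088 -0.899]]
```

View pics/w_w.png

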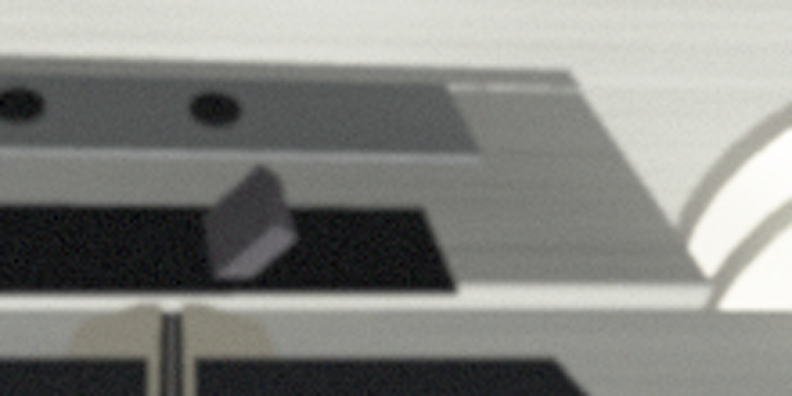

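apply_moves --pt "0 0 -3 -10 1" --pt "-1 0 -5.4 -20 0.3" --pt "-2 0 -5.4 -30 0.3" --pt "-3 0 -5.4 -40 0.3" --pt "-4.5 -0.1 -5.4 -50 0.3" --pt "-6 -0.1 -5.4 -60 0.3" --pt "-7.5 -0.1 -5.4 -70 0.3" --pt "-9 -0.1 -5.4 -80 0.3" --pt "-9 -0.1 -5.4 -90 0.3" --pt "-9 -0.1 -5.4 -90 0.3"

```text
time_s: 46.4
position: [0.4472, -0.0366, 0.4416]
ee_rot: [-2.697, 0.089, -1.503]
force: [-0.2, 0.2, -0.5]
width: 0.0325
```

Run:
```python
from h import *
from station import optics
st()
M=go([.549,-.011,.224],.174); print(M.round(3))
f=optics.grab_frame("wrist"); save(f,"x_w.png")
```

```text
t46.40 q [ 1.029  0.455 -1.336  2.04   0.74   0.627  2.479] p [ 0.4472 -0.0366  0.4416] rpy [-2.697  0.089 -1.503] F [-0.2  0.2 -0.5] w0.0325
tip now [ 0.5209 -0.0176  0.2852] shift cm [0.08 0.07 6.76]
[[ 0.068 -0.903  0.424]
 [-0.994 -0.023  0.109]
 [-0.089 -0.428 -0.899]]
```

View pics/x_w.png

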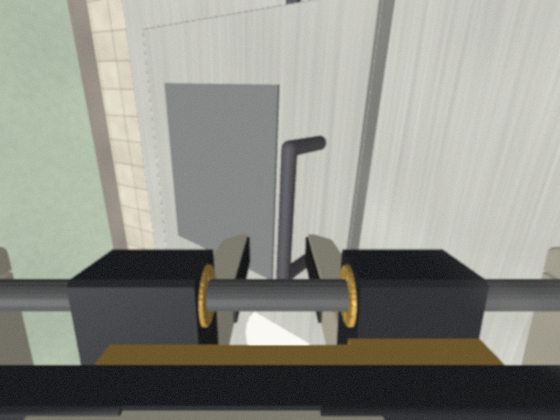

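apply_moves --pt "0.1 0 2.5 0 0.3" --pt "0.1 0 4.5 0 0.3" --pt "0.1 0 6 0 0.3" --pt "0.1 0 6.7 0 0.3" --pt "0.1 0 6.7 0 1" --pt "0.1 0 6.7 0 1" --pt "0.1 0 6.7 0 1" --force 15

```text
time_s: 47.32
position: [0.4716, -0.0306, 0.3795]
ee_rot: [-2.709, 0.086, -1.504]
force: [-9.8, 0.0, -0.3]
width: 0.0114
```

Run:
```python
from h import *
st();nxt([.27,.28,.29,.3,.35,.4,.5,.6,.7,.8,.9,1.0,1.05])
```

```text
t47.33 q [ 0.818  0.518 -1.103  2.08   0.921  0.513  2.314] p [ 0.4716 -0.0306  0.3795] rpy [-2.709  0.086 -1.504] F [-9.8  0.  -0.3] w0.0114
angle est 0.240 err mm [-5.1 -2.9  2.5] F [-9.8  0.  -0.3] w 0.0114 t 47.33
0.27 [-0.03 -0.59 -0.47]
0.28 [-0.04 -0.79 -0.62]
0.29 [-0.05 -0.99 -0.77]
0.3 [-0.06 -1.19 -0.92]
0.35 [-0.1  -2.23 -1.63]
0.4 [-0.13 -3.29 -2.28]
0.5 [-0.18 -5.52 -3.44]
0.6 [-0.2  -7.85 -4.36]
0.7 [ -0.19 -10.26  -5.05]
0.8 [ -0.15 -12.72  -5.5 ]
0.9 [ -0.08 -15.22  -5.7 ]
1.0 [  0.02 -17.72  -5.65]
1.05 [  0.08 -18.97  -5.53]
```

apply_moves --pt "0 -0.1 -0.2 0 1" --pt "0 -0.3 -0.4 0 1" --pt "0 -0.4 -0.5 0 1" --pt "0 -0.4 -0.5 0 1"

```text
time_s: 47.82
position: [0.4742, -0.031, 0.3861]
ee_rot: [-2.706, 0.088, -1.504]
force: [-5.9, 2.1, -4.0]
width: 0.0116
```

Run:
```python
from h import *
st();nxt([.35])
```

```text
t47.83 q [ 0.831  0.518 -1.123  2.065  0.902  0.529  2.334] p [ 0.4742 -0.031   0.3861] rpy [-2.706  0.088 -1.504] F [-5.9  2.1 -4. ] w0.0116
angle est 0.269 err mm [-5.3 -3.   2.8] F [-5.9  2.1 -4. ] w 0.0116 t 47.83
0.35 [-0.07 -1.66 -1.17]
```

apply_moves --pt "0 -0.8 -0.6 0 1" --pt "-0.1 -1.7 -1.2 0 1" --pt "-0.1 -2.7 -1.8 0 1" --pt "-0.1 -3.8 -2.4 0 1" --pt "-0.1 -4.9 -3.0 0 1" --pt "-0.1 -4.9 -3.0 0 1"

```text
time_s: 48.58
position: [0.5053, -0.0312, 0.4355]
ee_rot: [-2.708, 0.086, -1.503]
force: [-17.4, 0.1, 8.9]
width: 0.0116
```

Run:
```python
from h import *
st();nxt([.5,.55,.6,.65,.7,.75,.8,.85,.9,.95,1,1.05,1.1])
```

```text
t48.58 q [ 0.865  0.533 -1.221  1.917  0.791  0.69   2.459] p [ 0.5053 -0.0312  0.4355] rpy [-2.708  0.086 -1.503] F [-17.4   0.1   8.9] w0.0116
angle est 0.495 err mm [-6.1 -3.1  5.2] F [-17.4   0.1   8.9] w 0.0116 t 48.58
0.5 [-0.   -0.12 -0.05]
0.55 [-0.01 -1.27 -0.54]
0.6 [-0.02 -2.45 -0.98]
0.65 [-0.01 -3.64 -1.35]
0.7 [-0.   -4.86 -1.66]
0.75 [ 0.01 -6.08 -1.91]
0.8 [ 0.04 -7.32 -2.11]
0.85 [ 0.07 -8.57 -2.24]
0.9 [ 0.11 -9.82 -2.3 ]
0.95 [  0.16 -11.07  -2.31]
1 [  0.21 -12.32  -2.25]
1.05 [  0.27 -13.57  -2.13]
1.1 [  0.34 -14.81  -1.95]
```

apply_moves --pt "0 0 -0.4 0 1" --pt "0 -1 -1 0 1" --pt "0 -2.2 -1.4 0 1" --pt "0 -3.4 -1.8 0 1" --pt "0 -4.6 -2.1 0 1" --pt "0 -5.8 -2.4 0 1" --pt "0 -7 -2.6 0 1" --pt "0 -7 -2.6 0 1"

```text
time_s: 49.58
position: [0.5619, -0.0337, 0.4908]
ee_rot: [-2.693, 0.087, -1.503]
force: [-2.2, 0.7, -1.7]
width: 0.0104
```

Run:
```python
from h import *
st();nxt([.8,.85,.9,.95,1,1.05,1.1])
from station import optics
f=optics.grab_frame("scene"); save(f,"y_s.png",(160,60,400,310),2.4)
```

```text
t49.58 q [ 0.814  0.574 -1.241  1.694  0.735  0.858  2.562] p [ 0.5619 -0.0337  0.4908] rpy [-2.693  0.087 -1.503] F [-2.2  0.7 -1.7] w0.0104
angle est 0.807 err mm [-6.7 -4.5 10.9] F [-2.2  0.7 -1.7] w 0.0104 t 49.58
0.8 [-0.    0.19  0.02]
0.85 [ 0.03 -1.06 -0.09]
0.9 [ 0.07 -2.31 -0.14]
0.95 [ 0.11 -3.57 -0.13]
1 [ 0.16 -4.82 -0.05]
1.05 [ 0.22 -6.06  0.08]
1.1 [ 0.29 -7.3   0.28]
```

View pics/y_s.png

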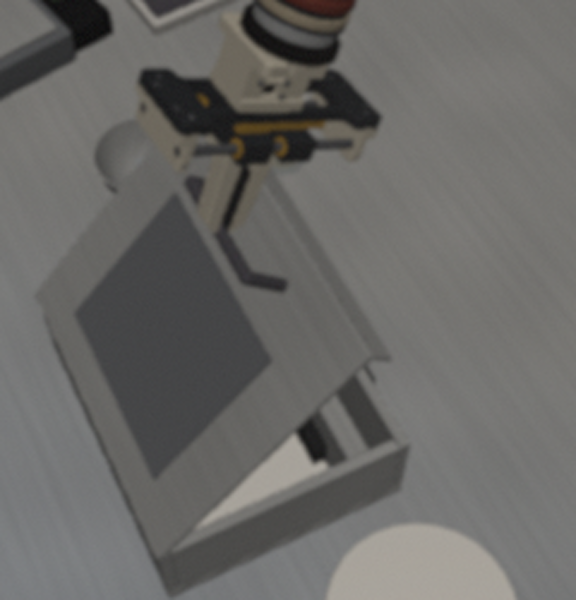

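apply_moves --pt "0 0 0 0 0.55" --pt "0 0 0 0 0.55" --pt "0 0 0.5 0 0.55" --pt "0 0 0.9 0 0.55" --pt "0 0 0.9 0 1" --pt "0 0 0.9 0 1" --force 25

```text
time_s: 50.38
position: [0.5649, -0.0328, 0.4811]
ee_rot: [-2.696, 0.088, -1.503]
force: [3.3, 0.2, -2.0]
width: 0.011
```

Run:
```python
from h import *
st();nxt([.85,.9,.95,1,1.05,1.1])
from station import optics
f=optics.grab_frame("wrist"); save(f,"z_w.png")
```

```text
t50.38 q [ 0.799  0.584 -1.225  1.702  0.749  0.844  2.549] p [ 0.5649 -0.0328  0.4811] rpy [-2.696  0.088 -1.503] F [ 3.3  0.2 -2. ] w0.0110
angle est 0.796 err mm [-1.6 -3.5  2.6] F [ 3.3  0.2 -2. ] w 0.0110 t 50.38
0.85 [ 0.03 -1.35 -0.13]
0.9 [ 0.07 -2.6  -0.18]
0.95 [ 0.12 -3.85 -0.17]
1 [ 0.17 -5.1  -0.1 ]
1.05 [ 0.23 -6.35  0.03]
1.1 [ 0.29 -7.59  0.23]
```

View pics/z_w.png

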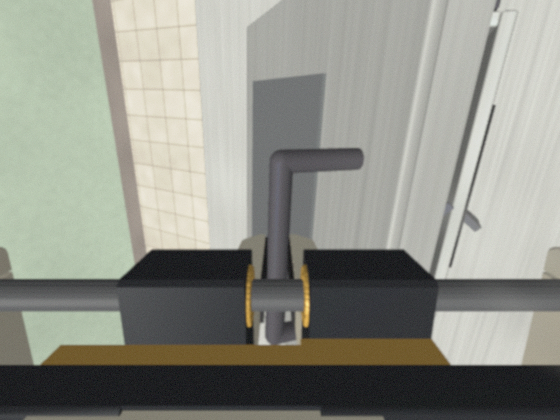

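apply_moves --pt "0 -0.7 -0.1 0 1" --pt "0 -1.5 -0.2 0 1" --pt "0.1 -2.4 -0.2 0 1" --pt "0.1 -3.4 -0.3 0 1" --pt "0.1 -4.4 -0.3 0 1" --pt "0.2 -5.2 -0.3 0 1" --pt "0.2 -6.2 -0.2 0 1" --pt "0.2 -6.2 -0.2 0 1"

```text
time_s: 51.42
position: [0.6193, -0.0333, 0.5086]
ee_rot: [-2.702, 0.087, -1.503]
force: [-3.6, -1.1, -0.4]
width: 0.0109
```

Run:
```python
from h import *
st();nxt([1.05])
from station import optics
f=optics.grab_frame("scene"); save(f,"aa_s.png",(160,60,400,310),2.4)
f=optics.grab_frame("wrist"); save(f,"aa_w.png")
```

```text
t51.42 q [ 0.708  0.644 -1.2    1.509  0.747  0.975  2.61 ] p [ 0.6193 -0.0333  0.5086] rpy [-2.702  0.087 -1.503] F [-3.6 -1.1 -0.4] w0.0109
angle est 1.032 err mm [-1.4 -3.6  4.3] F [-3.6 -1.1 -0.4] w 0.0109 t 51.42
1.05 [ 0.02 -0.45  0.05]
```

View pics/aa_s.png

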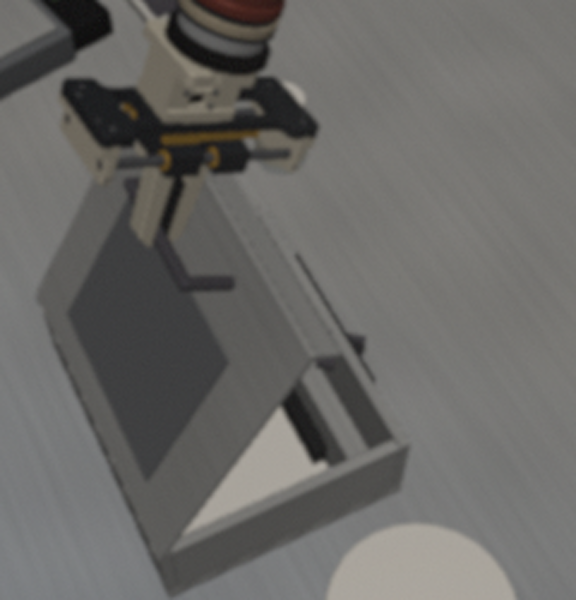

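View pics/aa_w.png

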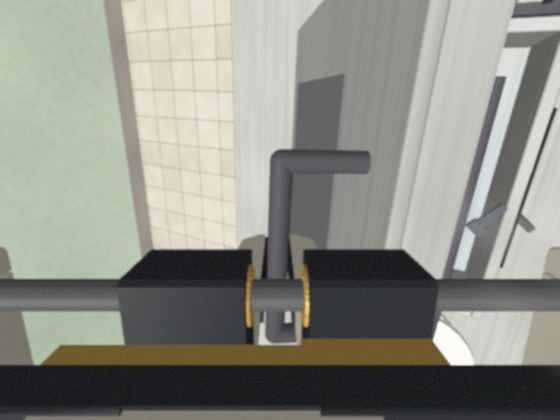

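apply_moves --pt "0 0 0 0 0.5" --pt "0 0 0 0 0.5" --pt "0 0 -1.5 0 0.5" --pt "0 0 -4 0 0.5" --pt "0 0 -8 0 0.5" --pt "0 0 -12 0 0.5" --pt "0 0 -15 0 0.5" --pt "0 0 -15 0 0.5"

```text
time_s: 52.52
position: [0.5551, -0.0481, 0.6486]
ee_rot: [-2.69, 0.086, -1.502]
force: [1.3, -0.7, -1.7]
width: 0.0231
```

Run:
```python
from h import *
st()
from station import optics
f=optics.grab_frame("scene"); save(f,"bb_s.png",(160,60,400,310),2.4)
f=optics.grab_frame("top"); save(f,"bb_t.png")
```

```text
t52.52 q [ 0.862  0.462 -1.307  1.373  0.514  1.178  2.794] p [ 0.5551 -0.0481  0.6486] rpy [-2.69   0.086 -1.502] F [ 1.3 -0.7 -1.7] w0.0231
```

View pics/bb_s.png

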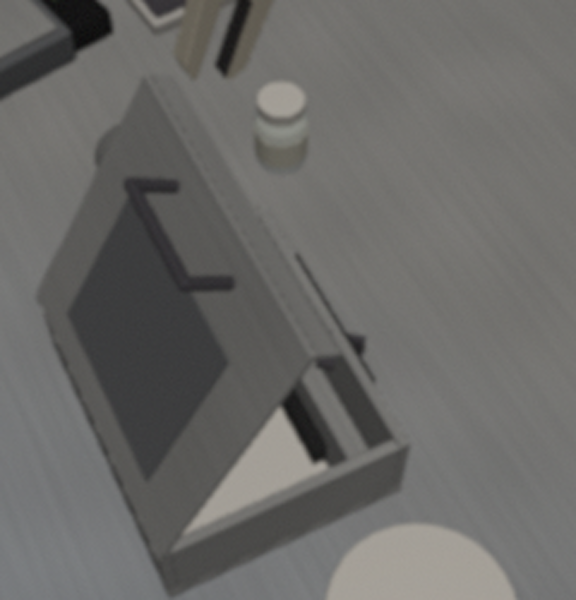

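View pics/bb_t.png

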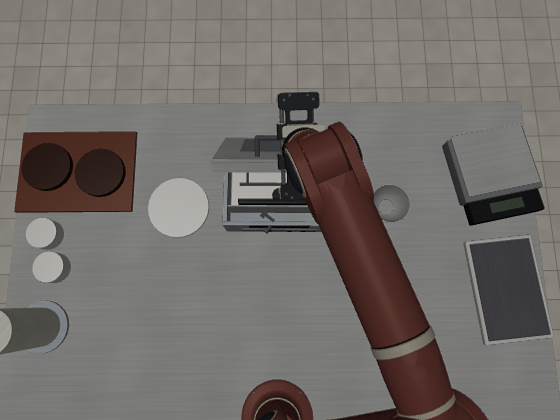

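Run:
```python
from h import *
from station import optics
f=optics.grab_frame("scene")
a=cv2.imread("pics/a_scene.png",0)[110:180,200:290]; A=cv2.resize(a,None,fx=8,fy=8,interpolation=cv2.INTER_CUBIC)
B=cv2.imread("pics/k_s.png",0)
# knob in A: scene px approx (250,132..140)
u,v=int((250-200)*8),int((135-110)*8)
T=A[v-64:v+64,u-36:u+36]; m=cv2.matchTemplate(B,T,cv2.TM_CCOEFF_NORMED);_,s,_,l=cv2.minMaxLoc(m)
du,dv=(l[0]-(u-36))/8,(l[1]-(v-64))/8; print(s,du,dv)
p0=at_z(f,250,135,.145);p1=at_z(f,250+du,135+dv,.145);print(p1-p0)
cv2.imwrite("pics/cc.png",np.hstack([A,B])[:, :1440][::2,::2])
# known-length check in top: handle 110mm
g=optics.grab_frame("top")
```

```text
0.8920555114746094 -3.5 -5.125
[ 7.45202283e-04 -1.92028805e-02  1.11022302e-16]
```

View pics/cc.png

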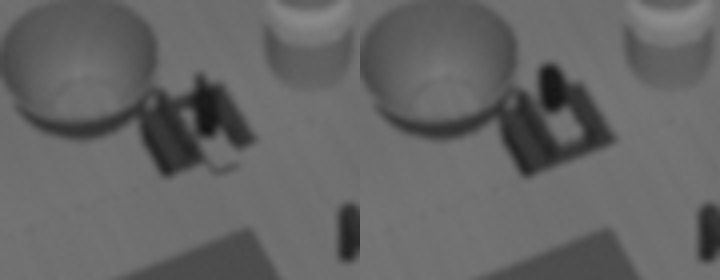

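Run:
```python
from h import *
from station import arm
st(); print(arm.finish_job()); st()
```

```text
t52.73 q [ 0.86   0.468 -1.302  1.378  0.515  1.178  2.793] p [ 0.5563 -0.0498  0.6434] rpy [-2.699  0.087 -1.503] F [ 0.  -0.1  0.8] w0.0235
the job is handed in; nothing more can be done
None
the job is handed in; nothing more can be done
```

The lid is standing open at about 1.03 rad (59°). I handed the job in at 52.7 s, with the arm clear and the wrist force about zero. The one check that disagreed is the bolt travel.

**What I did**
1. I pushed the bolt open until it stopped.
2. I raised the lid by its handle to the catch, at about 0.256 rad. The pull there was about 17 N at the hand, including the lid's own 6 to 8 N. I let go and the lid stayed put.
3. The moves could not tilt the tool, so I got a forward tilt of about 26° by driving the arm against its joint limits. I then reached under the lip. The wrist camera showed the catch at y ≈ +10 mm.
4. I pushed the catch aside to its hard stop. The wrist reading peaked at about 15 N sideways and about 18 N in total.
5. I regripped the handle and swung the lid up. The bar slipped towards the fingertips once on the way, so I gripped it again.

**Last checks**
- **Catch:** the picture shows it turned well aside. The lid passed 0.256 rad with only about 6 N.
- **Lid:** the scene camera shows it standing open after release. The angle comes from the grip point while I still held the handle.
- **Bystanders:** the turntable, bowl and jar look unmoved in the pictures I took.
- **Bolt (disagrees):** the top camera measured about 22 mm of travel and a rougher scene-camera match about 19 mm, against the stated 25 mm. Two more pushes to about 15 N (it should slide at about 4 N) did not move it, so I took that as its end stop. The lid came free of it.

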